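# Stand two cartons into the packing carrier

## Task

Pack the two red-and-yellow cartons from the black mat, one lying and one standing, into the two empty pockets of the blue carrier, one in each, standing on end with the red end up and fully down on the pocket floor. Lower each one in rather than letting it fall, and leave the carton already packed and the other things on the table where they are.

Things in the scene. Friction and masses are not known exactly. Their poses are not given: they have to be found in the camera images.
- carton_a: First closed carton, 130 x 58 x 42 mm, about 0.16 kg: red on 40% of its length at one end, yellow on the rest with a thin red stripe near the yellow end. Origin at its centre; x along the 130 mm length towards the red end, y along the 58 mm width, z along the 42 mm thickness. It starts lying on a broad face (58 mm wide) on the mat, crosswise to the robot, red end to the robot's left.
- carton_b: Second closed carton, 130 x 58 x 42 mm, about 0.16 kg: red on 40% of its length at one end, yellow on the rest with a thin red stripe near the yellow end. Origin at its centre; x along the 130 mm length towards the red end, y along the 58 mm width, z along the 42 mm thickness. It starts standing on its yellow end on the mat.
- carton_a_red (a point): Centre of the red end face of the first carton (65 mm along +x from its origin).
- carton_b_red (a point): The same on the second carton.
- carton_a_foot (a point): Centre of the yellow end face of the first carton (65 mm along -x from its origin).
- carton_b_foot (a point): The same on the second carton.
- carrier: Blue plastic carrier, fixed: a block 68 x 216 x 88 mm (x, y, z) with three pockets in a row along y, 68 mm apart, each 46 (x) by 62 mm (y), 80 mm deep, floor 8 mm above the table. Walls 8 mm thick and 156 mm tall close both ends of the row: fingers fit only on the broad faces (looking along x) of a carton in an end pocket, above the 88 mm long sides. Origin: centre of underside, z up.
- pocket0 (a point): Centre of the mouth of the end pocket at carrier y = -68 mm, 88 mm above the table; empty at the start. Axes as the carrier's. A carton fully home stands 50 mm out of it.
- pocket1 (a point): Centre of the mouth of the middle pocket, which holds the packed carton.
- pocket2 (a point): Centre of the mouth of the other end pocket, at carrier y = +68 mm; empty at the start.
- packed: A like carton that already stands home in the middle pocket, red end up; leave it there. Origin at its centre, z up along its length, y along its 58 mm width.
- mat: Black rubber packing mat, fixed, 320 x 320 mm (x, y) and 4 mm thick, on which both cartons and the highlighter start. Origin at the centre of its underside.
- jar: Bystander: amber jar, 40 mm across, 75 mm tall, standing at the back. Origin at its underside.
- tape: Bystander: cardboard tape core lying flat, 100 mm outer and 76 mm inner diameter, 48 mm tall. Origin at its underside.
- sample: Bystander: a like carton standing red end up on the table behind. Origin at its centre, 65 mm above the table; z up.
- can: Bystander: white tub, 60 mm across and 100 mm tall. Origin at its underside.
- marker: Bystander: green flat highlighter pen with a white cap, 118 x 17 x 13 mm, lying on the mat between the two cartons. Origin at its underside's centre.
- cap_bin: Bystander: grey open bin 100 x 140 x 50 mm. Origin at its underside.

How it is judged:
On the way:
1. one of the two cartons stands home in an empty end pocket, red end up, let go ((((horizontal distance between carton_a and pocket0 below 0.008 m and angle between carton_a's own x axis and vertical below 0.09 rad and z of carton_a_foot in the frame of carrier below 0.0125 m) and linear speed of carton_a below 0.02 m/s and contact force between the fingers and carton_a below 0.1 N) or ((horizontal distance between carton_a and pocket2 below 0.008 m and angle between carton_a's own x axis and vertical below 0.09 rad and z of carton_a_foot in the frame of carrier below 0.0125 m) and linear speed of carton_a below 0.02 m/s and contact force between the fingers and carton_a below 0.1 N) or ((horizontal distance between carton_b and pocket0 below 0.008 m and angle between carton_b's own x axis and vertical below 0.09 rad and z of carton_b_foot in the frame of carrier below 0.0125 m) and linear speed of carton_b below 0.02 m/s and contact force between the fingers and carton_b below 0.1 N) or ((horizontal distance between carton_b and pocket2 below 0.008 m and angle between carton_b's own x axis and vertical below 0.09 rad and z of carton_b_foot in the frame of carrier below 0.0125 m) and linear speed of carton_b below 0.02 m/s and contact force between the fingers and carton_b below 0.1 N))), for 0.2 s.
At the end, for the whole second after the job is handed in: Each end pocket of the carrier holds one of the two cartons, red end up: its centre within 8 mm of the pocket's axis, upright within 0.09 rad, its foot within 4.5 mm of the pocket floor, at rest and let go; the packed carton still stands home in the middle pocket ((((horizontal distance between carton_a and pocket0 below 0.008 m and angle between carton_a's own x axis and vertical below 0.09 rad and z of carton_a_foot in the frame of carrier below 0.0125 m) and (horizontal distance between carton_b and pocket2 below 0.008 m and angle between carton_b's own x axis and vertical below 0.09 rad and z of carton_b_foot in the frame of carrier below 0.0125 m)) or ((horizontal distance between carton_a and pocket2 below 0.008 m and angle between carton_a's own x axis and vertical below 0.09 rad and z of carton_a_foot in the frame of carrier below 0.0125 m) and (horizontal distance between carton_b and pocket0 below 0.008 m and angle between carton_b's own x axis and vertical below 0.09 rad and z of carton_b_foot in the frame of carrier below 0.0125 m))) and linear speed of each of carton_a, carton_b below 0.02 m/s and contact force between the fingers and carton_a below 0.1 N and contact force between the fingers and carton_b below 0.1 N and angle between packed's own z axis and vertical below 0.09 rad and horizontal distance between packed and pocket1 below 0.008 m and z of packed in the frame of carrier below 0.0775 m); the robot touches nothing.
It fails at once if a carton falls into its pocket (moves faster than 0.45 m/s inside it, as after a free fall of about 10 mm) instead of being lowered ((z of carton_a_foot in the frame of carrier below 0.086 m and angle between carton_a's own x axis and vertical below 0.2 rad and (horizontal distance between carton_a_foot and pocket0 below 0.015 m or horizontal distance between carton_a_foot and pocket2 below 0.015 m) and linear speed of carton_a above 0.45 m/s) or (z of carton_b_foot in the frame of carrier below 0.086 m and angle between carton_b's own x axis and vertical below 0.2 rad and (horizontal distance between carton_b_foot and pocket0 below 0.015 m or horizontal distance between carton_b_foot and pocket2 below 0.015 m) and linear speed of carton_b above 0.45 m/s)).
It fails at once if the packed carton is lifted or moved by more than 15 mm (distance of packed from where it was at the start of the episode above 0.015 m).
It fails at once if a bystander (jar, tape core, sample carton, tub, highlighter, bin) is moved by more than 30 mm (distance of any of jar, tape, sample, can, marker, cap_bin from where it was at the start of the episode above 0.03 m).
It also fails if it takes over 72 s, if anything falls off the work surface, if the arm or the gripper's body presses on something with over 40 N, if the wrist force passes 120 N, or if a joint passes its speed limit or range.

## Robot

A 6-joint arm with a two-finger parallel gripper is mounted at the origin on the work surface. World frame = base frame: x ahead of the robot, y to its left, z up, the work surface at z = 0. Lengths are in m, angles in rad, forces in N, time in s.
With the tool pointing down it reaches from about 0.3 to 0.875 m from the base axis. Payload 6.4 kg.
Tool frame: the origin (TCP) lies midway between the tips of the shut fingers; the grasp point (between the pads) lies ctrl.grip_point_offset behind it (ctrl.grip_point_offset is the distance from the TCP to the grasp point, in m); z points along the fingers, y is the direction in which the jaws open and shut (so a half turn about z gives the same grasp; the last joint's range is limited). The gripper opens to 85 mm and grips with 20 to 120 N. Pads are 22 mm wide; open, the fingers measure 114 mm over their backs; the gripper's body (76 mm by 85 mm) begins 54 mm behind the grasp point. The pads swing forward as they close: fully open they stand 13 mm farther back than shut.
Start: joints at [-1.514, 0.181, 1.607, -0, 1.354, -0.206], TCP at [0.149, -0.555, 0.231] pointing down, gripper open.
Joint ranges: [-2.99, 2.99], [-0.89, 2.07], [0.3, 2.58], [-1.14, 4.28], [0, 2.63], [-3.12, 3.12]. Speed limits (rad/s): [2.57, 2.57, 3.01, 3.14, 3.14, 3.14].

## Interface

Orientations are given as a unit quaternion [w, x, y, z].
In Python, from bench import ctrl, viewer gives the robot as it stands.
- The arm moves only by the shell command python3 -m handwheel 'ROWS' [OPENING]. ROWS is JSON, a list of rows, each an object with "travel": the shift along the tool's x, y, z as a fraction of full scale, a list of three; "dr": the turn, a rotation vector about the tool's x, y, z as a fraction of full scale, a list of three. A call has 1 to 20 rows; each row shifts and turns the pose as measured when the row begins, along the tool's axes as they then stand; what a row does not reach is not made up. Full scale, the value 1, is 150 mm for a shift and 30 degrees for a turn. A row lasts 1/12 s, in which the tool goes at most 41.7 mm and 7.16 degrees, less where a joint would pass 70% of its speed; a pose out of reach is approached as far as the arm can. A call with a number of a shift or a turn outside -1 to 1 is refused whole. A call with a gripper value outside its range is refused whole. OPENING is the opening, from -1 (shut) to 1 (fully open), set as the call begins (- or left out, the last holds). The fingers move at their own pace and stop on an object; the grip force is fixed at half the most. Time passes only in rows, so rows that do not move let the fingers close. It gives the time, the measured TCP pose, the force and the opening at its end, in the units of the state.
- ctrl.get_obs(): the state, without advancing time (a new reading comes with each control period).
- viewer.camera(name): name is "scene" or "top" or "wrist"; returns the picture (420x560x3 uint8, red, green, blue); there is no depth.
- viewer.get_calibration(name): a dict with "camera_matrix" (3x3 intrinsics, pixels), "R" (3x3) and "t" (3): a world point X has camera coordinates R X + t. Camera axes: x right, y down, z forward; pixel columns grow to the right and rows downward; lengths in m; the calibration is good to about 2 mm. A picture is of the moment at which its call begins: read the wrist's pose just before it. get_calibration takes no time and is no camera call; for the wrist camera it gives the pose at the moment of the call.
- ctrl.hand_in(): hands the job in, once; it reports no verdict.
The state is a dict: "time_s": time; "q": joint angles; "dq": joint speeds; "joint_efforts": joint torques, N m; "eef_pos": TCP position; "eef_rot": TCP orientation; "wrist_force": force on the tool from outside, world axes, zero at the start; "torque": the same for the moment, N m; "opening": opening from 0.0 (shut) to 1.0 (fully open).
Only numpy, scipy, OpenCV 4.12 (cv2) and the standard library are available. Lean on these libraries where they do the work, as an engineer would, in place of code of your own. Each camera call takes 0.05 s, during which the arm holds its last target. There are 200 camera calls.

## Working session

There is one attempt and no reset: what is moved stays moved. The work goes in short steps, Python scripts to look and compute and a shell command to move; the robot and the scene stay as the last step left them, time stands still between calls to the robot, and variables do not carry over. Pictures are saved under pics/ and viewed, about 8 in all and at most 12, crops included, and the job is handed in when it is done.

```bash
mkdir -p pics; ls; python3 - <<'E'
from bench import ctrl, viewer
import cv2, numpy as np
o=ctrl.get_obs(); print(o, ctrl.grip_point_offset)
ims=[]
for n in("scene","top"):
    im=viewer.camera(n); cv2.imwrite(f"pics/{n}0.png",im[:,:,::-1]); np.save(f"pics/{n}0.npy",im)
    c=viewer.get_calibration(n); print(n,c)
E
```

```text
pics
{'time_s': 0.0, 'q': array([-1.51428085e+00,  1.81534309e-01,  1.60799482e+00, -3.55454352e-05,
        1.35379709e+00, -2.06298508e-01]), 'dq': array([ 4.04720982e-05, -6.35493411e-04,  5.91475537e-04, -1.48586929e-03,
       -2.96429452e-04,  1.27416462e-03]), 'joint_efforts': array([ 4.13415901e-04, -4.44865537e+01, -3.51336658e+01, -2.30826645e-04,
        9.11877549e-03, -1.82320906e-05]), 'eef_pos': array([ 0.14935964, -0.55469651,  0.23039431]), 'eef_rot': array([-8.65653763e-04,  9.91377642e-01,  1.31032891e-01,  4.75502375e-05]), 'wrist_force': array([ 0.46490257,  0.27339572, -0.44233795]), 'torque': array([ 0.00460036, -0.01534416, -0.0036973 ]), 'opening': 0.9963715592886372} 0.0187
scene {'camera_matrix': array([[411.70883014,   0.        , 277.25391146],
       [  0.        , 411.70883014, 211.55660712],
       [  0.        ,   0.        ,   1.        ]]), 'R': array([[-0.19615007,  0.9805238 ,  0.00991062],
       [ 0.75410333,  0.15730045, -0.63763998],
       [-0.62678012, -0.11759949, -0.77027076]]), 't': array([ 0.14843288, -0.36769595,  1.75259605])}
top {'camera_matrix': array([[508.86956539,   0.        , 279.00455458],
       [  0.        , 508.86956539, 202.94347155],
       [  0.        ,   0.        ,   1.        ]]), 'R': array([[ 0.01684221, -0.99975828, -0.01413217],
       [-0.98054584, -0.01375069, -0.19580803],
       [ 0.19556637,  0.01715508, -0.98054041]]), 't': array([-0.05292352,  0.60297125,  1.55364835])}
```

View pics/scene0.png

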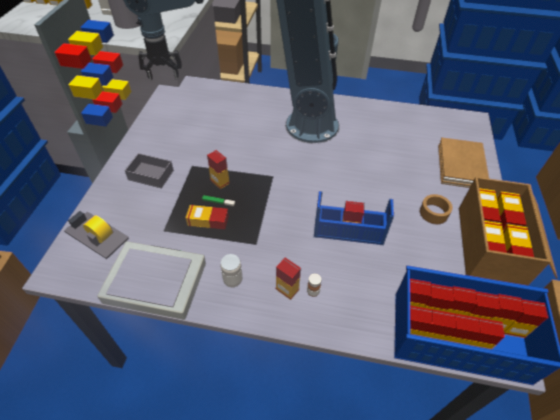

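View pics/top0.png

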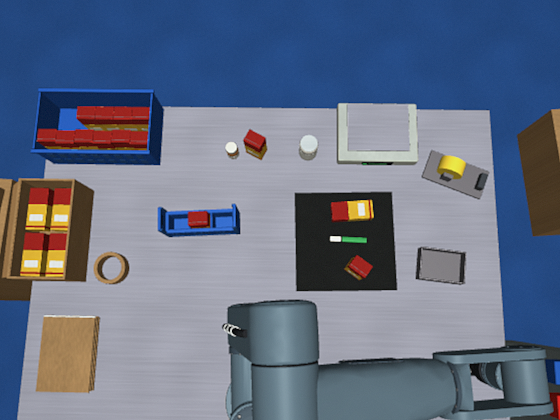

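The scene view shows carton A lying at about (207,216), B standing at (219,168), and the carrier at (354,218) with the packed carton in the middle. In the top view A is at (352,210), the marker at (349,239), B at (358,267) and the carrier at (198,220).

```bash
cat > h.py <<'E'
from bench import ctrl, viewer
import cv2, numpy as np
from scipy.spatial.transform import Rotation as Ro
def rot(o): return Ro.from_quat(np.r_[o["eef_rot"][1:],o["eef_rot"][0]])
def cast(c,px,z):
    K,R,t=c["camera_matrix"],c["R"],c["t"]
    d=R.T@np.linalg.solve(K,np.r_[px,1.0]); C=-R.T@t
    return C+d*(z-C[2])/d[2]
def proj(c,X):
    p=c["camera_matrix"]@(c["R"]@np.asarray(X)+c["t"]); return p[:2]/p[2]
def mask(im,col,vmin=60):
    h=cv2.cvtColor(im,cv2.COLOR_RGB2HSV); H,S,V=cv2.split(h)
    m={"red":((H<8)|(H>172))&(S>140),"yel":(H>=14)&(H<35)&(S>120),"ry":((H<35)|(H>172))&(S>120),"blue":(H>100)&(H<128)&(S>120)}[col]&(V>vmin)
    return m.astype(np.uint8)
def blobs(m,amin=40):
    cs,_=cv2.findContours(m,cv2.RETR_EXTERNAL,cv2.CHAIN_APPROX_NONE)
    return [c for c in cs if cv2.contourArea(c)>amin]
E
python3 - <<'E'
from h import *
im=np.load("pics/top0.npy"); c=viewer.get_calibration("top"); print("C",-c["R"].T@c["t"])
for vm in(60,150):
  for b in blobs(mask(im,"red",vm),60):
    r=cv2.minAreaRect(b); p=r[0]
    if not(150<p[0]<400 and 110<p[1]<300): continue
    z=.138 if p[0]<215 else .13 if p[1]<170 else .046 if p[1]<230 else .134
    w=np.array([cast(c,q,z)[:2] for q in cv2.boxPoints(r)])
    print(vm,np.round(r[0],1),r[1],z,w.mean(0).round(4),"corners",w.round(4).tolist())
for b in blobs(mask(im,"ry",150),60):
    r=cv2.minAreaRect(b);p=r[0]
    if 320<p[0]<380 and 190<p[1]<230:
        w=np.array([cast(c,q,.046)[:2] for q in cv2.boxPoints(r)]);print("A",w.mean(0),w.round(4).tolist())
h=cv2.cvtColor(im,cv2.COLOR_RGB2HSV)
for b in blobs(mask(im,"blue",40)[195:245,150:250],60):
    b=b+[150,195]; r=cv2.minAreaRect(b); print("blue",r)
cv2.imwrite("pics/crop.png",cv2.resize(np.hstack([im[195:245,150:250],im[195:290,320:380][:50],im[245:295,320:400]])[:,:,::-1],None,fx=3.3,fy=3.3,interpolation=2))
E
```

```text
C [ 0.28829093 -0.07127243  1.64073367]
60 [360.2 266.4] (21.200000762939453, 16.400001525878906) 0.134 [ 0.402  -0.2868] corners [[0.4007, -0.2475], [0.4398, -0.2769], [0.4032, -0.3261], [0.3645, -0.2967]]
60 [198. 219.] (14.0, 20.0) 0.138 [0.5355 0.1972] corners [[0.5564, 0.2284], [0.5572, 0.1681], [0.5147, 0.1662], [0.5138, 0.2262]]
60 [339.2 211.1] (20.280006408691406, 16.386966705322266) 0.046 [ 0.5828 -0.2354] corners [[0.6127, -0.2066], [0.6182, -0.2587], [0.553, -0.2639], [0.5475, -0.2123]]
60 [254.4 140.5] (19.776735305786133, 15.238924026489258) 0.13 [0.7865 0.0351] corners [[0.7794, 0.0731], [0.8234, 0.0519], [0.7934, -0.0031], [0.7498, 0.0183]]
150 [360.6 265.9] (19.200000762939453, 13.200000762939453) 0.134 [ 0.4034 -0.2879] corners [[0.4042, -0.2537], [0.4357, -0.2774], [0.4025, -0.322], [0.3714, -0.2983]]
150 [197.5 218. ] (12.0, 17.0) 0.138 [0.5386 0.1988] corners [[0.5564, 0.2253], [0.5572, 0.1741], [0.5207, 0.1725], [0.5199, 0.2235]]
150 [339.4 210.1] (17.190414428710938, 15.861687660217285) 0.046 [ 0.586  -0.2359] corners [[0.6111, -0.2086], [0.6161, -0.259], [0.5607, -0.263], [0.5558, -0.2129]]
150 [254.  138.5] (17.441329956054688, 11.627553939819336) 0.13 [0.7928 0.0364] corners [[0.7881, 0.0686], [0.8223, 0.0534], [0.7974, 0.0041], [0.7635, 0.0194]]
A [ 0.58785086 -0.27597202] [[0.6127, -0.2087], [0.623, -0.3403], [0.5629, -0.3428], [0.5528, -0.2122]]
blue ((198.34266662597656, 220.1708526611328), (29.550395965576172, 81.42442321777344), 87.64669799804688)
```

View pics/crop.png

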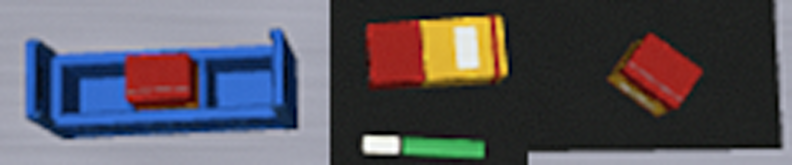

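The crop shows the carrier's two end pockets empty, A's red end on the left, and B's top face with its long side running diagonally. Moving above B.

```bash
python3 -m handwheel '[{"travel":[0.237,-0.145,0],"dr":[0,0,0]},{"travel":[0.237,-0.145,0],"dr":[0,0,0]},{"travel":[0.237,-0.145,0],"dr":[0,0,0]},{"travel":[0.237,-0.145,0],"dr":[0,0,0]},{"travel":[0.237,-0.145,0],"dr":[0,0,0]},{"travel":[0.237,-0.145,0],"dr":[0,0,0]},{"travel":[0.237,-0.145,0],"dr":[0,0,0]},{"travel":[0.237,-0.145,0],"dr":[0,0,0]},{"travel":[0.2,-0.12,-0.1],"dr":[0,0,0]},{"travel":[0,0,0],"dr":[0,0,-0.238]},{"travel":[0,0,0],"dr":[0,0,-0.238]},{"travel":[0,0,0],"dr":[0,0,-0.238]},{"travel":[0,0,0],"dr":[0,0,-0.238]},{"travel":[0,0,0],"dr":[0,0,-0.238]},{"travel":[0,0,0],"dr":[0,0,-0.1]}]' 1
cat >> h.py <<'E'
def go(target,yang=None,tilt=None):
    """print remaining shift (tool axes, full-scale fractions) and yaw"""
    o=ctrl.get_obs(); R=rot(o).as_matrix(); d=np.asarray(target)-o["eef_pos"]
    print("t",round(o["time_s"],2),"pos",o["eef_pos"].round(4),"yang",np.degrees(np.arctan2(R[1,1],R[0,1])).round(2),"z",R[:,2].round(3),"open",round(o["opening"],3),"q",o["q"].round(2),"F",o["wrist_force"].round(1))
    print("shift mm tool",(R.T@d*1000).round(1),"frac",(R.T@d/.15).round(3))
    if yang is not None:
        y=np.array([np.cos(np.radians(yang)),np.sin(np.radians(yang)),0]); D=np.c_[np.cross(y,[0,0,-1]),y,[0,0,-1]]
        rv=np.degrees(Ro.from_matrix(R.T@D).as_rotvec()); print("turn deg",rv.round(2),"frac",(rv/30).round(3))
E
python3 - <<'E'
from h import *
go([.4034,-.2879,.25],-37)
im=viewer.camera("wrist"); np.save("pics/w1.npy",im); cv2.imwrite("pics/w1.png",im[:,:,::-1])
c=viewer.get_calibration("wrist"); print(-c["R"].T@c["t"],c["R"])
for b in blobs(mask(im,"red",60),300):
    r=cv2.minAreaRect(b); w=np.array([cast(c,q,.134)[:2] for q in cv2.boxPoints(r)]); print(np.round(r[0]),w.mean(0).round(4),w.round(4).tolist())
E
```

```text
time_s: 1.35
eef_pos: [0.4061, -0.2766, 0.2399]
eef_rot: [-0.006, 0.892, 0.452, 0.0]
wrist_force: [-0.4, 0.8, -0.0]
opening: 1.004
t 1.35 pos [ 0.4061 -0.2766  0.2399] yang -36.21 z [-0.005  0.011 -1.   ] open 1.004 q [-0.84 -0.01  1.79  0.    1.37 -0.21] F [-0.4  0.8 -0. ]
shift mm tool [-10.7   4.4 -10.2] frac [-0.071  0.029 -0.068]
turn deg [-0.59 -0.34  0.78] frac [-0.02  -0.011  0.026]
[ 0.45185409 -0.21516372  0.38276892] [[ 0.80697226 -0.59049087 -0.01078459]
 [-0.56108547 -0.77223029  0.29806624]
 [-0.18433358 -0.23448011 -0.95448426]]
[289. 214.] [ 0.4054 -0.2828] [[0.4081, -0.2435], [0.4418, -0.268], [0.4041, -0.3229], [0.3677, -0.2966]]
[410.  40.] [ 0.5459 -0.2296] [[0.5167, -0.2118], [0.5685, -0.2095], [0.5759, -0.2465], [0.5225, -0.2506]]
```

View pics/w1.png

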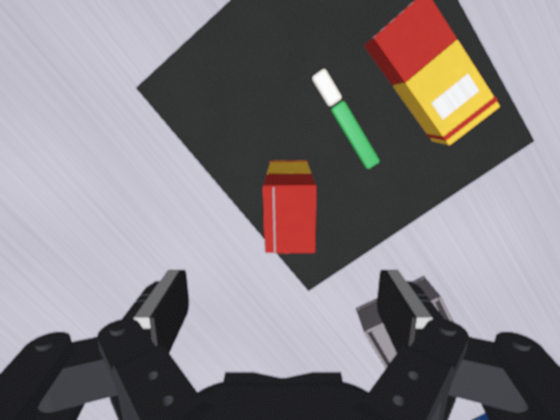

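The wrist view shows B's top face bounded by about (264,185), (316,184), (315,252) and (266,253), with its sides parallel to the jaws. The marker is at (345,118) and A at the upper right.

```bash
python3 - <<'E'
from h import *
c=viewer.get_calibration("wrist")
w=np.array([cast(c,q,.134)[:2] for q in [(264,185),(316,184),(315,252),(266,253)]])
m=w.mean(0); print(m,w.round(4).tolist(), [np.linalg.norm(w[i]-w[(i+1)%4]).round(4) for i in range(4)])
s=(w[1]+w[2]-w[0]-w[3]);print("short ang",np.degrees(np.arctan2(s[1],s[0])))
l=(w[3]+w[2]-w[0]-w[1]);print("long ang",np.degrees(np.arctan2(l[1],l[0])))
go([m[0],m[1],.095],-37)
# A from the same view, corners top face z=.046
w=np.array([cast(c,q,.046)[:2] for q in [(366,44),(431,0),(498,100),(434,136)]]);print("A",w.round(4).tolist())
E
```

```text
[ 0.40395476 -0.28652565] [[0.4041, -0.2513], [0.4373, -0.2745], [0.404, -0.3217], [0.3704, -0.2985]] [np.float64(0.0405), np.float64(0.0578), np.float64(0.0408), np.float64(0.058)]
short ang -34.77835071915289
long ang -125.39465059840488
t 1.4 pos [ 0.4061 -0.2766  0.2399] yang -36.18 z [-0.005  0.011 -1.   ] open 1.001 q [-0.84 -0.01  1.79  0.    1.37 -0.21] F [ 0.5  0.2 -0.3]
shift mm tool [-10.2   5.7 144.8] frac [-0.068  0.038  0.965]
turn deg [-0.6  -0.34  0.82] frac [-0.02  -0.011  0.027]
A [[0.5451, -0.213], [0.6109, -0.217], [0.6222, -0.3307], [0.5558, -0.3246]]
```

```bash
python3 -m handwheel '[{"travel":[-0.068,0.038,0],"dr":[-0.02,-0.011,-0.036]},{"travel":[0,0,0.15],"dr":[0,0,0]},{"travel":[0,0,0.15],"dr":[0,0,0]},{"travel":[0,0,0.15],"dr":[0,0,0]},{"travel":[0,0,0.15],"dr":[0,0,0]},{"travel":[0,0,0.15],"dr":[0,0,0]},{"travel":[0,0,0.1],"dr":[0,0,0]},{"travel":[0,0,0],"dr":[0,0,0]}]'; python3 -c "
from h import *
go([.404,-.2865,.096],-35.1)"
```

```text
time_s: 2.07
eef_pos: [0.4047, -0.289, 0.1075]
eef_rot: [0.001, 0.89, 0.455, 0.0]
wrist_force: [-1.1, 0.7, -0.6]
opening: 0.995
t 2.07 pos [ 0.4047 -0.289   0.1075] yang -35.84 z [ 0.002 -0.002 -1.   ] open 0.995 q [-0.86  0.16  1.91  0.    1.07 -0.23] F [-1.1  0.7 -0.6]
shift mm tool [ 1.6 -2.1 11.5] frac [ 0.011 -0.014  0.077]
turn deg [ 0.16  0.03 -0.74] frac [ 0.005  0.001 -0.025]
```

```bash
python3 -m handwheel '[{"travel":[0.011,-0.014,0.08],"dr":[0.005,0,-0.025]},{"travel":[0,0,0],"dr":[0,0,0]}]'; python3 -m handwheel '[{"travel":[0,0,0],"dr":[0,0,0]},{"travel":[0,0,0],"dr":[0,0,0]},{"travel":[0,0,0],"dr":[0,0,0]},{"travel":[0,0,0],"dr":[0,0,0]},{"travel":[0,0,0],"dr":[0,0,0]},{"travel":[0,0,0],"dr":[0,0,0]},{"travel":[0,0,0],"dr":[0,0,0]},{"travel":[0,0,0],"dr":[0,0,0]}]' -1; python3 -m handwheel '[{"travel":[0,0,-0.05],"dr":[0,0,0]},{"travel":[0,0,-0.1],"dr":[0,0,0]},{"travel":[0,0,-0.15],"dr":[0,0,0]},{"travel":[0,0,-0.2],"dr":[0,0,0]},{"travel":[0,0,-0.2],"dr":[0,0,0]},{"travel":[0,0,-0.2],"dr":[0,0,0]},{"travel":[0,0,-0.2],"dr":[0,0,0]},{"travel":[0,0,-0.2],"dr":[0,0,0]}]'
python3 - <<'E'
from h import *
im=viewer.camera("top"); c=viewer.get_calibration("top"); np.save("pics/top1.npy",im)
cv2.imwrite("pics/c1.png",cv2.resize(im[195:245,150:250][:,:,::-1],None,fx=8,fy=8,interpolation=2))
# packed top via scene too, two-view
s=np.load("pics/scene0.npy"); cs=viewer.get_calibration("scene")
cv2.imwrite("pics/c2.png",np.vstack([cv2.resize(im[200:242,155:245][:,:,::-1],(720,336),interpolation=2),cv2.resize(s[190:245,310:400][:,:,::-1],(720,440)[:2],interpolation=2)[:264]]))
go([.5355,.13,.285],0)
E
```

```text
time_s: 2.23
eef_pos: [0.4033, -0.2859, 0.0948]
eef_rot: [-0.001, 0.888, 0.46, -0.001]
wrist_force: [-0.5, 1.0, 0.6]
opening: 0.999
time_s: 2.9
eef_pos: [0.4053, -0.2882, 0.0999]
eef_rot: [0.002, 0.889, 0.458, 0.0]
wrist_force: [-0.0, -0.1, -2.1]
opening: 0.483
time_s: 3.57
eef_pos: [0.4004, -0.2825, 0.2965]
eef_rot: [-0.008, 0.889, 0.458, -0.002]
wrist_force: [1.3, -0.5, -1.9]
opening: 0.485
t 3.62 pos [ 0.4025 -0.2848  0.3038] yang -35.43 z [-0.004  0.004 -1.   ] open 0.485 q [-0.86 -0.06  1.71 -0.    1.49 -0.24] F [ 1.9 -1.9  4.4]
shift mm tool [ 415.1 -132.1   20. ] frac [ 2.767 -0.88   0.133]
turn deg [ -0.3   -0.15 -35.43] frac [-0.01  -0.005 -1.181]
```

View pics/c1.png

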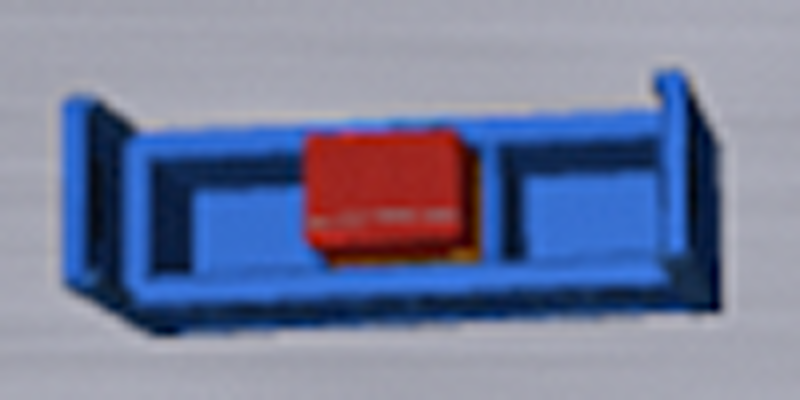

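The crop shows the end-wall tops at about x 65–95 and 655–685, the packed top at (303–462, 130–245), and both end pockets empty.

```bash
python3 - <<'E'
from h import *
c=viewer.get_calibration("top")
f=lambda p,z: cast(c,[150+(p[0]+.5)/8-.5,195+(p[1]+.5)/8-.5],z)[:2]
L=[f(p,.156) for p in[(65,97),(97,97),(97,283),(65,283)]]; R=[f(p,.156) for p in[(655,72),(686,72),(686,255),(657,255)]]
L=np.array(L);R=np.array(R);P=np.array([f(p,.138) for p in[(303,132),(460,130),(464,240),(310,245)]])
print(L.round(4).tolist(),R.round(4).tolist());print("wall mid",L.mean(0),R.mean(0),(L.mean(0)+R.mean(0))/2,"sep",np.linalg.norm(L.mean(0)-R.mean(0)))
d=L.mean(0)-R.mean(0);print("yaw",np.degrees(np.arctan2(-d[0],d[1])))
print("packed",P.mean(0),P.round(4).tolist())
# rim z=.088 inner openings of pocket2 : left/right
Q=np.array([f(p,.088) for p in[(127,133),(127,305),(660,112),(668,285)]]);print("rim",Q.round(4).tolist())
y=np.array([-np.sin(np.arctan2(-d[0],d[1])),np.cos(np.arctan2(-d[0],d[1]))])
m=(L.mean(0)+R.mean(0)+P.mean(0))/3
print("p0",m-.068*y,"p2",m+.068*y)
E
```

```text
[[0.568, 0.3162], [0.5681, 0.3043], [0.4983, 0.2999], [0.4981, 0.3118]] [[0.5806, 0.0964], [0.5807, 0.0848], [0.5119, 0.0825], [0.5117, 0.0932]]
wall mid [0.53310531 0.30803513] [0.54622315 0.0892219 ] [0.53966423 0.19862851] sep 0.21920608807289196
yaw 3.4307720707360234
packed [0.53885586 0.1985727 ] [[0.5592, 0.2302], [0.5608, 0.1711], [0.519, 0.1677], [0.5163, 0.2253]]
rim [[0.5669, 0.3089], [0.4995, 0.3048], [0.5781, 0.1015], [0.5104, 0.0961]]
p0 [0.54346406 0.13073178] p2 [0.53532548 0.26648804]
```

```bash
python3 -m handwheel '[{"travel":[0.15,-0.045,0],"dr":[0,0,0]},{"travel":[0.254,-0.076,0],"dr":[0,0,0]},{"travel":[0.254,-0.076,0],"dr":[0,0,0]},{"travel":[0.254,-0.076,0],"dr":[0,0,0]},{"travel":[0.254,-0.076,0],"dr":[0,0,0]},{"travel":[0.254,-0.076,0],"dr":[0,0,0]},{"travel":[0.254,-0.076,0],"dr":[0,0,0]},{"travel":[0.254,-0.076,0],"dr":[0,0,0]},{"travel":[0.254,-0.076,0],"dr":[0,0,0]},{"travel":[0.254,-0.076,0],"dr":[0,0,0]},{"travel":[0.2,-0.06,0],"dr":[0,0,0]},{"travel":[0.1,-0.03,0],"dr":[0,0,-0.1]},{"travel":[0,0,0],"dr":[0,0,-0.238]},{"travel":[0,0,0],"dr":[0,0,-0.238]},{"travel":[0,0,0],"dr":[0,0,-0.238]},{"travel":[0,0,0],"dr":[0,0,-0.238]},{"travel":[0,0,0],"dr":[0,0,-0.2]},{"travel":[0,0,0],"dr":[0,0,-0.05]},{"travel":[0,0,0],"dr":[0,0,0]}]'
python3 -c "
from h import *
go([.5435,.1307,.29],3.4)"
```

```text
time_s: 5.2
eef_pos: [0.5445, 0.1409, 0.3112]
eef_rot: [0.004, 0.681, 0.732, -0.0]
wrist_force: [0.5, 0.5, -2.4]
opening: 0.484
t 5.2 pos [0.5445 0.1409 0.3112] yang 4.13 z [ 0.005 -0.005 -1.   ] open 0.484 q [ 0.05  0.09  1.54 -0.01  1.5  -0.03] F [ 0.5  0.5 -2.4]
shift mm tool [-10.   -1.9  21.2] frac [-0.067 -0.012  0.142]
turn deg [0.24 0.33 0.73] frac [0.008 0.011 0.024]
```

```bash
python3 -m handwheel '[{"travel":[-0.067,-0.012,0.1],"dr":[0.008,0.011,0.024]},{"travel":[0,0,0.05],"dr":[0,0,0]},{"travel":[0,0,0],"dr":[0,0,0]}]'
python3 - <<'E'
from h import *
go([.5435,.1307,.29],3.4)
c=viewer.get_calibration("wrist"); im=viewer.camera("wrist"); np.save("pics/w2.npy",im)
for z,n in((.138,"packed"),):print(n,proj(c,[.539,.1986,z]))
t=viewer.camera("top"); s=viewer.camera("scene");np.save("pics/s2.npy",s);np.save("pics/t2.npy",t)
top=cv2.resize(t[190:250,150:250],(400,240),interpolation=2); sc=cv2.resize(s[140:260,310:410],(400,480),interpolation=2)[:420]
cv2.imwrite("pics/c3.png",np.hstack([cv2.resize(im,(400,300)),np.vstack([top])[:240] if 0 else cv2.copyMakeBorder(top,0,60,0,0,0)])[:,:,::-1])
E
```

```text
time_s: 5.45
eef_pos: [0.5435, 0.131, 0.2891]
eef_rot: [0.0, 0.687, 0.727, 0.001]
wrist_force: [-0.5, 0.3, -2.9]
opening: 0.484
t 5.45 pos [0.5435 0.131  0.2891] yang 3.25 z [ 0.001  0.001 -1.   ] open 0.484 q [ 0.02  0.1   1.58  0.    1.46 -0.03] F [-0.5  0.3 -2.9]
shift mm tool [-0.3 -0.1 -0.9] frac [-0.002 -0.    -0.006]
turn deg [ 0.09 -0.03 -0.15] frac [ 0.003 -0.001 -0.005]
packed [282.56308742 118.4195321 ]
```

View pics/c3.png

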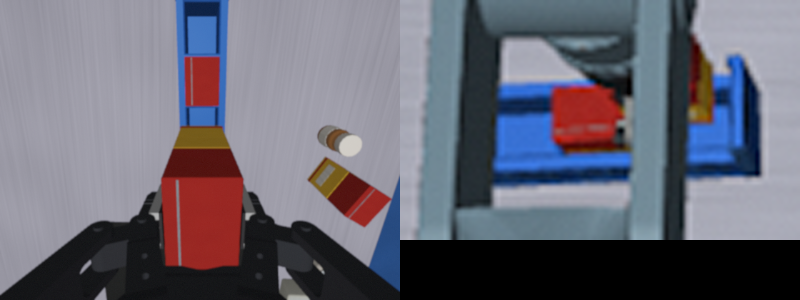

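The wrist view shows the carried carton, packed carton and carrier all centred at about u=202 (half-scale), so they line up across the row. I'll check along the row.

```bash
python3 - <<'E'
from h import *
im=np.load("pics/w2.npy"); c=viewer.get_calibration("wrist")
for b in blobs(mask(im,"red",150),300):
    r=cv2.boundingRect(b); 
    if 230<r[0]<290 and r[1]<150:
        x,y,w,h=r; print(r); P=np.array([cast(c,q,.138)[:2] for q in[(x,y),(x+w,y),(x+w,y+h),(x,y+h)]]); print(P.round(4).tolist(),P.mean(0))
b=mask(im,"blue",40); 
row=lambda v:(np.where(b[v,220:340])[0][[0,-1]]+220)
for v in(20,60,160):
    e=row(v); print(v,e,[cast(c,[u,v],.088)[:2].round(4) for u in e+[0,1]])
print(im[0:185:4,283].tolist())
E
```

```text
(259, 81, 8, 66)
[[0.5184, 0.2279], [0.5251, 0.2283], [0.5275, 0.1733], [0.5204, 0.1729]] [0.52286652 0.20061284]
(270, 80, 36, 67)
[[0.5276, 0.2292], [0.5579, 0.231], [0.5623, 0.1753], [0.5302, 0.1735]] [0.5445198  0.20225468]
20 [247 318] [array([0.5019, 0.2837]), array([0.5692, 0.2876])]
60 [248 317] [array([0.5037, 0.2495]), array([0.5713, 0.2534])]
160 [252 314] [array([0.5104, 0.1528]), array([0.5769, 0.1566])]
[[36, 81, 153], [14, 36, 72], [15, 35, 69], [12, 33, 69], [16, 35, 70], [17, 33, 69], [63, 113, 186], [67, 118, 192], [66, 117, 192], [68, 120, 193], [67, 119, 193], [67, 118, 192], [69, 120, 193], [68, 119, 193], [68, 119, 193], [68, 120, 194], [70, 120, 194], [69, 120, 193], [69, 120, 193], [50, 99, 174], [151, 51, 76], [154, 39, 34], [154, 39, 34], [154, 39, 35], [153, 38, 35], [153, 39, 35], [153, 38, 34], [155, 42, 35], [156, 40, 36], [155, 41, 36], [153, 41, 37], [153, 38, 34], [153, 38, 34], [154, 41, 36], [153, 39, 32], [154, 41, 36], [156, 43, 38], [118, 59, 104], [61, 113, 188], [62, 114, 190], [61, 113, 189], [61, 113, 189], [60, 112, 189], [58, 112, 188], [90, 81, 108], [117, 89, 26], [117, 92, 28]]
```

```bash
python3 - <<'E'
from h import *
im=np.load("pics/w2.npy"); c=viewer.get_calibration("wrist"); o=ctrl.get_obs()
m=mask(im,"red",130)[200:,200:370]; b=max(blobs(m,300),key=cv2.contourArea)
h=cv2.cvtColor(im,cv2.COLOR_RGB2HSV)[:,:,2]
print(h[225:275:2,290].tolist())
for v in(256,280,320):
    u=np.where(mask(im,"red",130)[v,200:370])[0][[0,-1]]+200; X=[cast(c,[q,v],o["eef_pos"][2]+.034)[:2] for q in u+[0,1]]; print(v,u,np.round(X,4).tolist(), "mid rel tool",(rot(o).inv().apply(np.r_[np.mean(X,0),0]-np.r_[o["eef_pos"][:2],0])*1000).round(1))
E
```

```text
[82, 83, 82, 82, 82, 83, 83, 82, 84, 83, 81, 96, 142, 153, 153, 154, 154, 155, 154, 154, 154, 154, 155, 155, 155]
256 [227 339] [[0.5217, 0.1557], [0.5629, 0.158]] mid rel tool [25.8 -0.5  0. ]
280 [227 338] [[0.5217, 0.1458], [0.5636, 0.1482]] mid rel tool [15.9 -0.7  0. ]
320 [230 335] [[0.523, 0.1283], [0.5644, 0.1306]] mid rel tool [-1.7 -0.7 -0. ]
```

```bash
python3 -m handwheel '[{"travel":[0.013,0.012,0.1],"dr":[0,0,0]},{"travel":[0,0,0.15],"dr":[0,0,0]},{"travel":[0,0,0.15],"dr":[0,0,0]},{"travel":[0,0,0.15],"dr":[0,0,0]},{"travel":[0,0,0.08],"dr":[0,0,0]},{"travel":[0,0,0],"dr":[0,0,0]}]'
python3 - <<'E'
from h import *
go([.545,.133,.19],3.6)
c=viewer.get_calibration("wrist"); im=viewer.camera("wrist"); np.save("pics/w3.npy",im);cv2.imwrite("pics/w3.png",im[:,:,::-1])
E
```

```text
time_s: 6.1
eef_pos: [0.551, 0.1355, 0.1999]
eef_rot: [0.006, 0.686, 0.727, 0.006]
wrist_force: [-0.4, 0.3, -2.4]
opening: 0.482
t 6.1 pos [0.551  0.1355 0.1999] yang 3.34 z [ 0.017  0.001 -1.   ] open 0.482 q [ 0.03  0.18  1.67  0.    1.27 -0.03] F [-0.4  0.3 -2.4]
shift mm tool [-2.1 -6.3  9.8] frac [-0.014 -0.042  0.065]
turn deg [ 0.96 -0.01 -0.26] frac [ 0.032 -0.    -0.009]
```

View pics/w3.png

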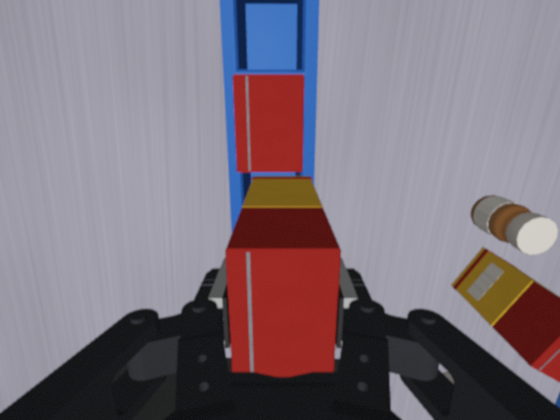

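The wrist view shows the held carton above pocket0, about 6 mm to the right of the carrier line, with a small tilt left over from the move. Correcting.

```bash
python3 -m handwheel '[{"travel":[-0.014,-0.042,0],"dr":[0.032,0,-0.009]},{"travel":[0,0,0],"dr":[0,0,0]},{"travel":[0,0,0],"dr":[0,0,0]}]'
python3 - <<'E'
from h import *
go([.545,.133,.19],3.6)
c=viewer.get_calibration("wrist"); im=viewer.camera("wrist"); o=ctrl.get_obs()
b=mask(im,"blue",40)
for v in(10,40,100,150):
    e=np.where(b[v,190:360])[0][[0,-1]]+190; X=np.array([cast(c,[u,v],.088)[:2] for u in e+[0,1]]); print(v,e,X.round(4).tolist(),"mid",X.mean(0).round(4), "tool y",(rot(o).inv().apply(np.r_[X.mean(0)-o["eef_pos"][:2],0])*1000).round(1))
r=mask(im,"red",130)
for v in(260,300,330):
    e=np.where(r[v,190:360])[0][[0,-1]]+190; X=np.array([cast(c,[u,v],o["eef_pos"][2]+.034)[:2] for u in e+[0,1]]); print("held",v,X.mean(0).round(4))
col=cv2.cvtColor(im,cv2.COLOR_RGB2HSV)[:,272]; print([(v,*map(int,col[v])) for v in range(60,186,3)])
e=np.where(r[:200,272])[0]; e=e[e<190]; print(e[0],e[-1],[cast(c,[272,v],.138)[:2].round(4) for v in(e[0],e[-1]+1)])
E
```

```text
time_s: 6.4
eef_pos: [0.5466, 0.1333, 0.2047]
eef_rot: [0.001, 0.684, 0.729, 0.002]
wrist_force: [0.2, -0.4, -2.0]
opening: 0.484
t 6.4 pos [0.5466 0.1333 0.2047] yang 3.67 z [ 0.004  0.    -1.   ] open 0.484 q [ 0.03  0.18  1.67  0.    1.29 -0.04] F [ 0.2 -0.4 -2. ]
shift mm tool [-0.3 -1.6 14.7] frac [-0.002 -0.011  0.098]
turn deg [ 0.23 -0.01  0.07] frac [ 0.008 -0.     0.002]
10 [232 327] [[0.5019, 0.2725], [0.5687, 0.2769]] mid [0.5353 0.2747] tool y [141.8  -2.3  -0. ]
40 [233 325] [[0.5029, 0.2537], [0.5693, 0.258]] mid [0.5361 0.2559] tool y [123.   -2.7  -0. ]
100 [235 323] [[0.5052, 0.2131], [0.572, 0.2174]] mid [0.5386 0.2153] tool y [82.3 -2.8 -0. ]
150 [237 321] [[0.5075, 0.1759], [0.5743, 0.1802]] mid [0.5409 0.178 ] tool y [45. -3. -0.]
held 260 [0.5443 0.1575]
held 300 [0.5454 0.1407]
held 330 [0.5463 0.1271]
[(60, 108, 163, 195), (63, 108, 164, 194), (66, 108, 168, 190), (69, 109, 182, 171), (72, 167, 156, 144), (75, 1, 197, 153), (78, 1, 196, 155), (81, 1, 191, 156), (84, 1, 197, 154), (87, 1, 196, 155), (90, 1, 194, 155), (93, 1, 199, 154), (96, 1, 197, 154), (99, 1, 198, 153), (102, 1, 195, 154), (105, 1, 195, 154), (108, 1, 201, 152), (111, 1, 195, 154), (114, 1, 199, 155), (117, 1, 196, 155), (120, 1, 196, 155), (123, 1, 194, 155), (126, 2, 197, 155), (129, 1, 192, 154), (132, 1, 195, 154), (135, 1, 199, 154), (138, 1, 197, 155), (141, 1, 197, 155), (144, 1, 197, 155), (147, 1, 196, 155), (150, 1, 199, 154), (153, 1, 196, 155), (156, 1, 200, 154), (159, 1, 196, 155), (162, 1, 199, 155), (165, 1, 197, 154), (168, 117, 118, 167), (171, 108, 173, 190), (174, 108, 163, 183), (177, 3, 114, 98), (180, 20, 197, 118), (183, 21, 201, 117)]
73 166 [array([0.5336, 0.2293]), array([0.5366, 0.1732])]
```

```bash
python3 -m handwheel '[{"travel":[0,-0.016,0],"dr":[0.008,0,0]},{"travel":[0,0,0.04],"dr":[0,0,0]},{"travel":[0,0,0.03],"dr":[0,0,0]},{"travel":[0,0,0],"dr":[0,0,0]},{"travel":[0,0,0],"dr":[0,0,0]}]'
python3 -c "
from h import *
go([.5443,.133,.18],3.6)"
```

```text
time_s: 6.87
eef_pos: [0.5455, 0.1332, 0.1961]
eef_rot: [0.002, 0.684, 0.729, 0.002]
wrist_force: [-0.2, 0.4, -2.0]
opening: 0.486
t 6.87 pos [0.5455 0.1332 0.1961] yang 3.66 z [ 0.005  0.    -1.   ] open 0.486 q [ 0.03  0.18  1.68  0.    1.28 -0.04] F [-0.2  0.4 -2. ]
shift mm tool [-0.1 -1.3 16.1] frac [-0.001 -0.009  0.107]
turn deg [0.28 0.01 0.06] frac [0.009 0.    0.002]
```

```bash
python3 -m handwheel '[{"travel":[0,-0.015,0.04],"dr":[0.01,0,0]},{"travel":[0,-0.002,0.05],"dr":[0.004,0,0]},{"travel":[0,-0.002,0.05],"dr":[0.004,0,0]},{"travel":[0,-0.002,0.04],"dr":[0.004,0,0]},{"travel":[0,0,0],"dr":[0,0,0]}]'
python3 -c "
from h import *
go([.5443,.133,.16],3.6)"
```

```text
time_s: 7.28
eef_pos: [0.5432, 0.1329, 0.1665]
eef_rot: [-0.002, 0.684, 0.729, -0.002]
wrist_force: [1.7, 0.5, -3.3]
opening: 0.484
t 7.28 pos [0.5432 0.1329 0.1665] yang 3.64 z [-0.005 -0.    -1.   ] open 0.484 q [ 0.03  0.22  1.7  -0.    1.23 -0.04] F [ 1.7  0.5 -3.3]
shift mm tool [-0.   1.1  6.4] frac [-0.     0.007  0.043]
turn deg [-0.27  0.    0.04] frac [-0.009  0.     0.001]
```

```bash
python3 -m handwheel '[{"travel":[0,0.006,0.05],"dr":[-0.008,0,0]},{"travel":[0,0,0.06],"dr":[0,0,0]},{"travel":[0,0,0.06],"dr":[0,0,0]},{"travel":[0,0,0.06],"dr":[0,0,0]},{"travel":[0,0,0.05],"dr":[0,0,0]},{"travel":[0,0,0],"dr":[0,0,0]}]'
python3 -c "
from h import *
go([.5443,.133,.104],3.6)"
```

```text
time_s: 7.78
eef_pos: [0.5431, 0.1329, 0.1187]
eef_rot: [-0.001, 0.684, 0.729, -0.001]
wrist_force: [1.0, -0.6, -2.9]
opening: 0.487
t 7.78 pos [0.5431 0.1329 0.1187] yang 3.64 z [-0.003 -0.    -1.   ] open 0.487 q [ 0.03  0.28  1.74 -0.    1.13 -0.04] F [ 1.  -0.6 -2.9]
shift mm tool [ 0.   1.2 14.7] frac [0.    0.008 0.098]
turn deg [-0.16  0.    0.04] frac [-0.005  0.     0.001]
```

```bash
python3 -m handwheel '[{"travel":[0,0.006,0.045],"dr":[-0.005,0,0]},{"travel":[0,0,0.03],"dr":[0,0,0]},{"travel":[0,0,0],"dr":[0,0,0]},{"travel":[0,0,0],"dr":[0,0,0]}]'
python3 -c "
from h import *
go([.5443,.133,.104],3.6)"
```

```text
time_s: 8.12
eef_pos: [0.5433, 0.133, 0.1053]
eef_rot: [-0.001, 0.684, 0.729, -0.001]
wrist_force: [0.0, -1.0, -2.7]
opening: 0.484
t 8.12 pos [0.5433 0.133  0.1053] yang 3.64 z [-0.002 -0.    -1.   ] open 0.484 q [ 0.03  0.29  1.75 -0.    1.1  -0.04] F [ 0.  -1.  -2.7]
shift mm tool [-0.   1.1  1.3] frac [-0.     0.007  0.009]
turn deg [-0.14 -0.    0.04] frac [-0.005 -0.     0.001]
```

Press gently until contact, then let go.

```bash
python3 -m handwheel '[{"travel":[0,0.004,0.02],"dr":[0,0,0]},{"travel":[0,0,0.01],"dr":[0,0,0]},{"travel":[0,0,0],"dr":[0,0,0]}]'
python3 -c "
from h import *
go([.5443,.133,.104],3.6)"
```

```text
time_s: 8.37
eef_pos: [0.5447, 0.1332, 0.103]
eef_rot: [-0.0, 0.684, 0.729, -0.0]
wrist_force: [0.2, 0.6, -1.9]
opening: 0.484
t 8.37 pos [0.5447 0.1332 0.103 ] yang 3.66 z [-0.001 -0.    -1.   ] open 0.484 q [ 0.03  0.3   1.74 -0.    1.1  -0.04] F [ 0.2  0.6 -1.9]
shift mm tool [-0.2 -0.5 -1. ] frac [-0.001 -0.003 -0.007]
turn deg [-0.05  0.    0.06] frac [-0.002  0.     0.002]
```

```bash
python3 -m handwheel '[{"travel":[0,0,0.022],"dr":[0,0,0]},{"travel":[0,0,0.012],"dr":[0,0,0]},{"travel":[0,0,0],"dr":[0,0,0]}]'
python3 -c "
from h import *
go([.5443,.133,.104],3.6)"
```

```text
time_s: 8.62
eef_pos: [0.5462, 0.1335, 0.1029]
eef_rot: [0.001, 0.684, 0.73, 0.001]
wrist_force: [-0.9, -0.3, -4.0]
opening: 0.482
t 8.62 pos [0.5462 0.1335 0.1029] yang 3.7 z [ 0.002 -0.    -1.   ] open 0.482 q [ 0.03  0.3   1.74 -0.    1.1  -0.04] F [-0.9 -0.3 -4. ]
shift mm tool [-0.4 -1.9 -1.1] frac [-0.002 -0.013 -0.007]
turn deg [0.11 0.02 0.1 ] frac [0.004 0.001 0.003]
```

```bash
python3 -m handwheel '[{"travel":[0,0,0],"dr":[0,0,0]},{"travel":[0,0,0],"dr":[0,0,0]},{"travel":[0,0,0],"dr":[0,0,0]},{"travel":[0,0,0],"dr":[0,0,0]},{"travel":[0,0,0],"dr":[0,0,0]},{"travel":[0,0,0],"dr":[0,0,0]}]' 1;  python3 -m handwheel '[{"travel":[0,0,-0.05],"dr":[0,0,0]},{"travel":[0,0,-0.1],"dr":[0,0,0]},{"travel":[0,0,-0.2],"dr":[0,0,0]},{"travel":[0,0,-0.25],"dr":[0,0,0]},{"travel":[0,0,-0.25],"dr":[0,0,0]},{"travel":[0,0,-0.25],"dr":[0,0,0]},{"travel":[0,0,-0.2],"dr":[0,0,0]},{"travel":[0,0,0],"dr":[0,0,0]}]'
python3 - <<'E'
from h import *
im=viewer.camera("wrist"); c=viewer.get_calibration("wrist");np.save("pics/w4.npy",im);cv2.imwrite("pics/w4.png",im[:,:,::-1])
for b in blobs(mask(im,"red",130),150):
    r=cv2.boundingRect(b);x,y,w,h=r
    P=np.array([cast(c,q,.138)[:2] for q in[(x,y),(x+w,y),(x+w,y+h),(x,y+h)]]); print(r,P.mean(0).round(4),P.round(3).tolist())
go([.587,-.24,.25],5)
t=np.load("pics/top0.npy");ct=viewer.get_calibration("top")
E
```

```text
time_s: 9.12
eef_pos: [0.5479, 0.1335, 0.1036]
eef_rot: [0.002, 0.684, 0.73, 0.002]
wrist_force: [-0.7, 0.1, 0.9]
opening: 1.002
time_s: 9.78
eef_pos: [0.5441, 0.1333, 0.3072]
eef_rot: [-0.001, 0.684, 0.729, -0.001]
wrist_force: [0.4, -0.8, 1.1]
opening: 1.0
(479, 261, 54, 50) [0.7873 0.0423] [[0.751, 0.07], [0.807, 0.074], [0.825, 0.014], [0.766, 0.01]]
(472, 257, 39, 41) [0.7692 0.0516] [[0.743, 0.074], [0.783, 0.077], [0.797, 0.029], [0.754, 0.026]]
(272, 160, 33, 56) [0.5475 0.1346] [[0.53, 0.162], [0.561, 0.164], [0.566, 0.108], [0.533, 0.106]]
(264, 160, 7, 56) [0.5271 0.1333] [[0.522, 0.161], [0.529, 0.162], [0.532, 0.106], [0.525, 0.105]]
(271, 85, 35, 63) [0.5429 0.2014] [[0.525, 0.228], [0.556, 0.23], [0.561, 0.175], [0.528, 0.173]]
(261, 84, 7, 63) [0.521  0.2009] [[0.517, 0.228], [0.523, 0.229], [0.526, 0.174], [0.519, 0.173]]
t 9.83 pos [0.5434 0.1333 0.3048] yang 3.68 z [-0.004 -0.    -1.   ] open 0.996 q [ 0.03  0.1   1.55 -0.    1.5  -0.04] F [ 0.4 -0.8 -0.1]
shift mm tool [-375.3   19.7   54.7] frac [-2.502  0.132  0.365]
turn deg [-0.23 -0.   -1.32] frac [-0.008 -0.    -0.044]
```

View pics/w4.png

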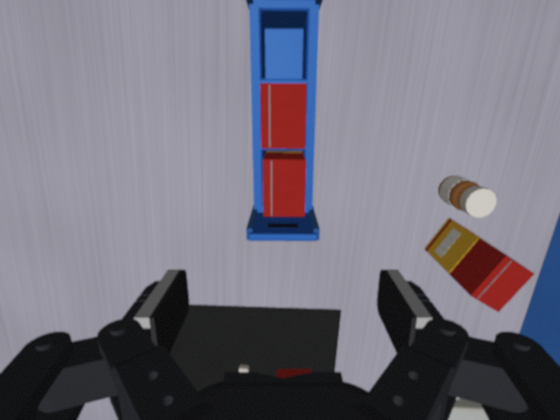

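B stands home in pocket0, level with the packed carton. Centres are B (0.544, 0.134) and packed (0.540, 0.201). Now to carton A.

```bash
python3 -m handwheel '[{"travel":[-0.15,0.01,0],"dr":[0,0,-0.044]},{"travel":[-0.25,0.013,0.03],"dr":[0,0,0]},{"travel":[-0.25,0.013,0.03],"dr":[0,0,0]},{"travel":[-0.25,0.013,0.03],"dr":[0,0,0]},{"travel":[-0.25,0.013,0.03],"dr":[0,0,0]},{"travel":[-0.25,0.013,0.03],"dr":[0,0,0]},{"travel":[-0.25,0.013,0.03],"dr":[0,0,0]},{"travel":[-0.25,0.013,0.03],"dr":[0,0,0]},{"travel":[-0.25,0.013,0.03],"dr":[0,0,0]},{"travel":[-0.25,0.013,0.03],"dr":[0,0,0]},{"travel":[-0.2,0,0.03],"dr":[0,0,0]},{"travel":[0,0,0],"dr":[0,0,0]},{"travel":[0,0,0],"dr":[0,0,0]}]'
python3 - <<'E'
from h import *
im=viewer.camera("wrist"); c=viewer.get_calibration("wrist");np.save("pics/w5.npy",im);cv2.imwrite("pics/w5.png",im[:,:,::-1])
go([.585,-.24,.20],4.7)
for n in("red","yel"):
  for b in blobs(mask(im,n,130),300):
    r=cv2.minAreaRect(b); P=np.array([cast(c,q,.046)[:2] for q in cv2.boxPoints(r)]); print(n,np.round(r[0]),P.mean(0).round(4),P.round(4).tolist())
E
```

```text
time_s: 10.92
eef_pos: [0.5911, -0.2666, 0.2413]
eef_rot: [-0.012, 0.673, 0.739, -0.003]
wrist_force: [0.6, 0.2, -0.6]
opening: 1.005
t 10.97 pos [ 0.5908 -0.2664  0.241 ] yang 5.4 z [-0.021  0.011 -1.   ] open 1.003 q [-0.61  0.35  1.38 -0.    1.44 -0.7 ] F [-0.5 -0.2 -0.2]
shift mm tool [26.3 -2.4 41.4] frac [ 0.175 -0.016  0.276]
turn deg [-1.16 -0.76  0.69] frac [-0.039 -0.025  0.023]
red [284. 154.] [ 0.5844 -0.2344] [[0.5563, -0.2624], [0.5537, -0.2111], [0.6112, -0.2066], [0.6164, -0.2576]]
yel [284. 210.] [ 0.5894 -0.2944] [[0.5573, -0.2634], [0.6151, -0.2577], [0.6232, -0.3252], [0.5621, -0.3314]]
```

View pics/w5.png

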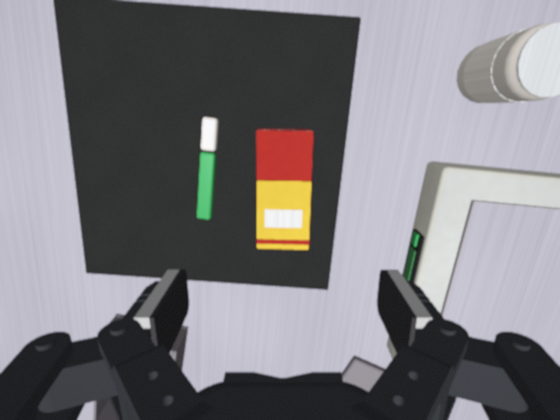

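The wrist view shows A's top face from (257,130) to (312,249), red end far. The marker at (207,168) leaves about 40 mm clear on its left. I'll use a partial opening.

```bash
python3 -m handwheel '[{"travel":[0.18,-0.016,0],"dr":[-0.039,-0.025,0.017]},{"travel":[0,0,0.2],"dr":[0,0,0]},{"travel":[0,0,0.25],"dr":[0,0,0]},{"travel":[0,0,0.25],"dr":[0,0,0]},{"travel":[0,0,0.2],"dr":[0,0,0]},{"travel":[0,0,0],"dr":[0,0,0]},{"travel":[0,0,0],"dr":[0,0,0]}]' 0.7
python3 -c "
from h import *
go([.585,-.239,.011],4.9)"
```

```text
time_s: 11.55
eef_pos: [0.5868, -0.2287, 0.1044]
eef_rot: [0.002, 0.673, 0.739, 0.001]
wrist_force: [0.1, -0.1, 0.9]
opening: 0.849
t 11.55 pos [ 0.5868 -0.2287  0.1044] yang 5.36 z [ 0.004  0.    -1.   ] open 0.849 q [-0.56  0.43  1.56  0.    1.15 -0.66] F [ 0.1 -0.1  0.9]
shift mm tool [-10.1  -3.1  93.4] frac [-0.067 -0.021  0.623]
turn deg [0.24 0.02 0.46] frac [0.008 0.001 0.015]
```

```bash
python3 -m handwheel '[{"travel":[-0.067,-0.021,0.05],"dr":[0.008,0.001,0.015]},{"travel":[0,0,0.14],"dr":[0,0,0]},{"travel":[0,0,0.14],"dr":[0,0,0]},{"travel":[0,0,0.12],"dr":[0,0,0]},{"travel":[0,0,0.08],"dr":[0,0,0]},{"travel":[0,0,0],"dr":[0,0,0]},{"travel":[0,0,0],"dr":[0,0,0]}]'
python3 -c "
from h import *
go([.585,-.239,.011],4.9)"
```

```text
time_s: 12.13
eef_pos: [0.5933, -0.2449, 0.0362]
eef_rot: [0.01, 0.675, 0.737, 0.001]
wrist_force: [-0.0, -0.3, 0.8]
opening: 0.855
t 12.13 pos [ 0.5933 -0.2449  0.0362] yang 5.02 z [ 0.017 -0.012 -1.   ] open 0.855 q [-0.58  0.54  1.57 -0.    1.02 -0.66] F [-0.  -0.3  0.8]
shift mm tool [ 6.9 -8.2 25. ] frac [ 0.046 -0.054  0.167]
turn deg [0.91 0.78 0.12] frac [0.03  0.026 0.004]
```

```bash
python3 -m handwheel '[{"travel":[0.046,-0.054,0],"dr":[0.03,0.026,0.004]},{"travel":[0,0,0],"dr":[0,0,0]},{"travel":[0,0,0.1],"dr":[0,0,0]},{"travel":[0,0,0.05],"dr":[0,0,0]},{"travel":[0,0,0],"dr":[0,0,0]}]'
python3 -c "
from h import *
go([.585,-.239,.011],4.9)"
```

```text
time_s: 12.55
eef_pos: [0.5874, -0.2407, 0.0181]
eef_rot: [0.004, 0.676, 0.737, 0.001]
wrist_force: [-0.1, 0.7, -0.1]
opening: 0.854
t 12.55 pos [ 0.5874 -0.2407  0.0181] yang 4.87 z [ 0.007 -0.004 -1.   ] open 0.854 q [-0.58  0.56  1.58  0.    1.   -0.66] F [-0.1  0.7 -0.1]
shift mm tool [ 2.  -2.2  7. ] frac [ 0.013 -0.015  0.047]
turn deg [ 0.36  0.27 -0.03] frac [ 0.012  0.009 -0.001]
```

```bash
python3 -m handwheel '[{"travel":[0.013,-0.015,0.05],"dr":[0.012,0.009,0]},{"travel":[0,0,0.01],"dr":[0,0,0]},{"travel":[0,0,0],"dr":[0,0,0]}]'; python3 -m handwheel '[{"travel":[0,0,0],"dr":[0,0,0]},{"travel":[0,0,0],"dr":[0,0,0]},{"travel":[0,0,0],"dr":[0,0,0]},{"travel":[0,0,0],"dr":[0,0,0]},{"travel":[0,0,0],"dr":[0,0,0]},{"travel":[0,0,0],"dr":[0,0,0]}]' -1; python3 -m handwheel '[{"travel":[0,0,-0.05],"dr":[0,0,0]},{"travel":[0,0,-0.15],"dr":[0,0,0]},{"travel":[0,0,-0.25],"dr":[0,0,0]},{"travel":[0,0,-0.25],"dr":[0,0,0]},{"travel":[0,0,-0.25],"dr":[0,0,0]},{"travel":[0,0,-0.25],"dr":[0,0,0]},{"travel":[0,0,-0.2],"dr":[0,0,0]},{"travel":[0,0,0],"dr":[0,0,0]}]'
python3 -c "
from h import *
go([.48,-.05,.26],4.9)"
```

```text
time_s: 12.8
eef_pos: [0.5843, -0.2385, 0.0071]
eef_rot: [-0.001, 0.676, 0.737, -0.0]
wrist_force: [0.8, -0.5, 0.4]
opening: 0.851
time_s: 13.3
eef_pos: [0.5843, -0.2383, 0.0069]
eef_rot: [-0.001, 0.676, 0.737, -0.0]
wrist_force: [0.5, -0.2, -0.4]
opening: 0.67
time_s: 13.97
eef_pos: [0.581, -0.2362, 0.2239]
eef_rot: [-0.008, 0.676, 0.736, -0.001]
wrist_force: [1.1, 0.1, -0.4]
opening: 0.671
t 13.97 pos [ 0.581  -0.2362  0.2239] yang 4.87 z [-0.013  0.009 -1.   ] open 0.671 q [-0.58  0.31  1.46  0.    1.38 -0.66] F [ 1.1  0.1 -0.4]
shift mm tool [194.5 -85.2 -33.1] frac [ 1.296 -0.568 -0.221]
turn deg [-0.71 -0.57 -0.04] frac [-0.024 -0.019 -0.001]
```

```bash
python3 -m handwheel '[{"travel":[0.15,-0.065,-0.04],"dr":[-0.024,-0.019,0]},{"travel":[0.23,-0.1,-0.04],"dr":[0,0,0]},{"travel":[0.23,-0.1,-0.04],"dr":[0,0,0]},{"travel":[0.23,-0.1,-0.04],"dr":[0,0,0]},{"travel":[0.23,-0.1,-0.04],"dr":[0,0,0]},{"travel":[0.23,-0.1,-0.04],"dr":[0,0,0]},{"travel":[0,0,0],"dr":[0,0.15,0]},{"travel":[0,0,0],"dr":[0,0.238,0]},{"travel":[0,0,0],"dr":[0,0.238,0]},{"travel":[0,0,0],"dr":[0,0.238,0]}]'
python3 -c "
from h import *
go([.48,-.05,.26])"
```

```text
time_s: 14.8
eef_pos: [0.4735, -0.0316, 0.2654]
eef_rot: [-0.163, 0.652, 0.724, 0.155]
wrist_force: [0.2, 0.2, -2.7]
opening: 0.673
t 14.8 pos [ 0.4735 -0.0316  0.2654] yang 5.79 z [-0.033  0.437 -0.899] open 0.673 q [-0.57  0.04  1.76  0.36  1.63 -0.71] F [ 0.2  0.2 -2.7]
shift mm tool [-19.4   4.5  -3.3] frac [-0.129  0.03  -0.022]
```

```bash
python3 -m handwheel '[{"travel":[0,0,0],"dr":[0,0.238,0]},{"travel":[0,0,0],"dr":[0,0.238,0]},{"travel":[0,0,0],"dr":[0,0.238,0]},{"travel":[0,0,0],"dr":[0,0.238,0]},{"travel":[0,0,0],"dr":[0,0.238,0]},{"travel":[0,0,0],"dr":[0,0.238,0]},{"travel":[0,0,0],"dr":[0,0.238,0]},{"travel":[0,0,0],"dr":[0,0.238,0]},{"travel":[0,0,0],"dr":[0,0,0]}]'
cat >> h.py <<'E'
def upright(target):
    """A held sideways: remaining turn so that tool x is up"""
    o=ctrl.get_obs();R=rot(o).as_matrix();x=R[:,0]
    v=np.cross(x,[0,0,1]);a=np.arctan2(np.linalg.norm(v),x[2]);rv=R.T@(v/np.linalg.norm(v)*a)
    d=R.T@(np.asarray(target)-o["eef_pos"])
    print("t",round(o["time_s"],2),"pos",o["eef_pos"].round(4),"z",R[:,2].round(3),"x",x.round(3),"q",o["q"].round(2),"F",o["wrist_force"].round(1),"open",round(o["opening"],3))
    print("turn frac",np.degrees(rv/30).round(3),"shift frac",(d/.15).round(3))
E
python3 -c "
from h import *
upright([.48,-.05,.15])"
```

```text
time_s: 15.55
eef_pos: [0.4742, -0.0374, 0.2651]
eef_rot: [-0.489, 0.496, 0.554, 0.456]
wrist_force: [-1.4, 0.5, -3.9]
opening: 0.673
t 15.55 pos [ 0.4742 -0.0374  0.2651] z [-0.089  0.99  -0.106] x [-0.029  0.104  0.994] q [-0.81  0.59  1.63  0.84  2.16 -0.95] F [-1.4  0.5 -3.9] open 0.673
turn frac [0.    0.202 0.036] shift frac [-0.773  0.016 -0.006]
```

```bash
python3 -m handwheel '[{"travel":[0,0,0],"dr":[0,0.202,0.036]},{"travel":[0,0,0],"dr":[0,0.03,0]},{"travel":[-0.15,0,0],"dr":[0,0,0]},{"travel":[-0.2,0,0],"dr":[0,0,0]},{"travel":[-0.2,0,0],"dr":[0,0,0]},{"travel":[-0.2,0,0],"dr":[0,0,0]},{"travel":[-0.1,0,0],"dr":[0,0,0]},{"travel":[0,0,0],"dr":[0,0,0]},{"travel":[0,0,0],"dr":[0,0,0]}]'
python3 -c "
from h import *
upright([.48,-.05,.102])"
```

```text
time_s: 16.3
eef_pos: [0.4784, -0.0392, 0.1357]
eef_rot: [-0.511, 0.48, 0.537, 0.47]
wrist_force: [-0.4, 0.5, -1.0]
opening: 0.667
t 16.3 pos [ 0.4784 -0.0392  0.1357] z [-0.098  0.995 -0.036] x [-0.017  0.035  0.999] q [-0.8   0.88  1.55  0.79  2.08 -1.1 ] F [-0.4  0.5 -1. ] open 0.667
turn frac [0.    0.069 0.026] shift frac [-0.227  0.001 -0.064]
```

```bash
python3 -m handwheel '[{"travel":[0,0,0],"dr":[0,0.065,0.03]},{"travel":[0,0,0],"dr":[0,0,0]},{"travel":[-0.08,0,0],"dr":[0,0.01,0]},{"travel":[-0.06,0,0],"dr":[0,0.01,0]},{"travel":[-0.03,0,0],"dr":[0,0,0]},{"travel":[0,0,0],"dr":[0,0,0]},{"travel":[0,0,0],"dr":[0,0,0]}]'
python3 -c "
from h import *
upright([.48,-.05,.102])
s=viewer.camera('scene');cv2.imwrite('pics/s5.png',cv2.resize(s[60:300,180:460],(800,600)[:2],interpolation=2)[:,:,::-1])"
```

```text
time_s: 16.88
eef_pos: [0.4816, -0.0419, 0.1169]
eef_rot: [-0.521, 0.473, 0.528, 0.475]
wrist_force: [0.5, 0.4, -2.0]
opening: 0.667
t 16.88 pos [ 0.4816 -0.0419  0.1169] z [-0.1    0.995 -0.005] x [-0.008  0.004  1.   ] q [-0.8   0.94  1.51  0.8   2.09 -1.11] F [ 0.5  0.4 -2. ] open 0.667
turn frac [0.    0.009 0.015] shift frac [-0.099 -0.017 -0.052]
```

View pics/s5.png

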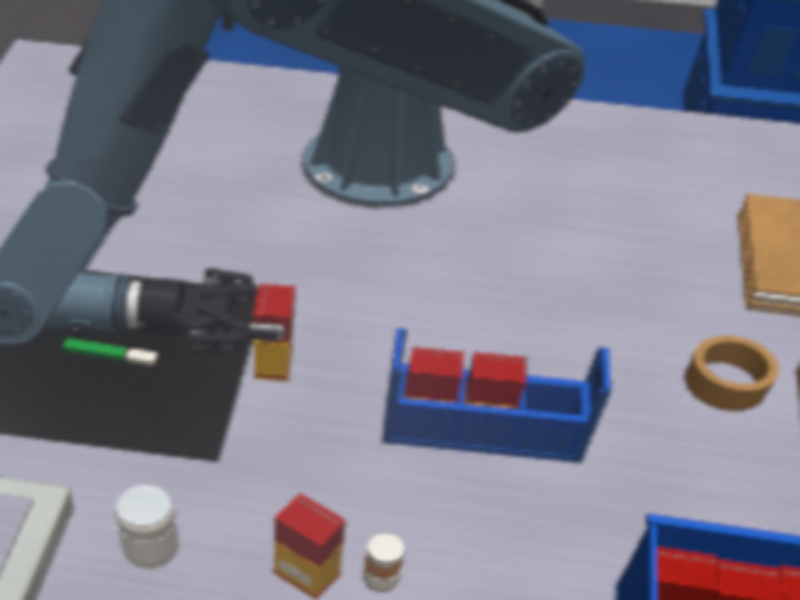

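Scene crop: A is held upright with red up at about (275,335), just above the table and clear of the mat and marker. B is home in pocket0 beside the packed carton.

```bash
python3 -m handwheel '[{"travel":[-0.06,0,0],"dr":[0,0.008,0.015]},{"travel":[-0.03,0,0],"dr":[0,0.003,0]},{"travel":[0,0,0],"dr":[0,0,0]},{"travel":[0,0,0],"dr":[0,0,0]}]'
python3 -c "
from h import *
upright([.48,-.042,.1005])"
```

```text
time_s: 17.27
eef_pos: [0.4819, -0.0422, 0.1027]
eef_rot: [0.525, -0.474, -0.524, -0.474]
wrist_force: [0.2, -0.3, -2.8]
opening: 0.674
t 17.27 pos [ 0.4819 -0.0422  0.1027] z [-0.1    0.995  0.001] x [ 0.    -0.001  1.   ] q [-0.8   0.98  1.49  0.79  2.08 -1.11] F [ 0.2 -0.3 -2.8] open 0.674
turn frac [-0.    -0.002 -0.   ] shift frac [-0.015 -0.012  0.002]
```

```bash
python3 -m handwheel '[{"travel":[-0.025,0,0],"dr":[0,0,0]},{"travel":[-0.01,0,0],"dr":[0,0,0]},{"travel":[0,0,0],"dr":[0,0,0]}]'
python3 -c "
from h import *
upright([.48,-.042,.1005])"
```

```text
time_s: 17.52
eef_pos: [0.4818, -0.0433, 0.1032]
eef_rot: [0.527, -0.47, -0.523, -0.478]
wrist_force: [-0.3, 0.6, -1.9]
opening: 0.673
t 17.52 pos [ 0.4818 -0.0433  0.1032] z [-0.103  0.995  0.013] x [-0.002 -0.013  1.   ] q [-0.8   0.98  1.49  0.79  2.09 -1.12] F [-0.3  0.6 -1.9] open 0.673
turn frac [-0.    -0.024  0.007] shift frac [-0.018 -0.011  0.01 ]
```

```bash
python3 -m handwheel '[{"travel":[0,0,0],"dr":[0,-0.02,0]},{"travel":[0,0,0],"dr":[0,0,0]},{"travel":[0,0,0],"dr":[0,0,0]},{"travel":[0,0,0],"dr":[0,0,0]},{"travel":[0,0,0],"dr":[0,0,0]}]' 1; python3 -m handwheel '[{"travel":[0,0,-0.05],"dr":[0,0,0]},{"travel":[0,0,-0.1],"dr":[0,0,0]},{"travel":[0,0,-0.2],"dr":[0,0,0]},{"travel":[0,0,-0.2],"dr":[0,0,0]},{"travel":[0,0,-0.2],"dr":[0,0,0]},{"travel":[0,0,-0.15],"dr":[0,0,0]},{"travel":[0.1,0,0],"dr":[0,0,0]},{"travel":[0.25,0,0],"dr":[0,0,0]},{"travel":[0.25,0,0],"dr":[0,0,0]},{"travel":[0.25,0,0],"dr":[0,0,0]},{"travel":[0.25,0,0],"dr":[0,0,0]},{"travel":[0.25,0,0],"dr":[0,0,0]},{"travel":[0,0,0],"dr":[0,0,0]}]'
python3 -c "
from h import *
upright([.48,-.06,.28])"
```

```text
time_s: 17.93
eef_pos: [0.482, -0.0434, 0.1038]
eef_rot: [-0.524, 0.472, 0.526, 0.475]
wrist_force: [-0.5, 0.5, -0.3]
opening: 1.001
time_s: 19.02
eef_pos: [0.4936, -0.1897, 0.3102]
eef_rot: [0.528, -0.472, -0.521, -0.475]
wrist_force: [0.4, -1.1, 0.1]
opening: 1.001
t 19.02 pos [ 0.4936 -0.1897  0.3102] z [-0.102  0.995  0.01 ] x [ 0.004 -0.01   1.   ] q [-0.93  0.78  1.28  0.91  2.44 -0.79] F [ 0.4 -1.1  0.1] open 1.001
turn frac [ 0.    -0.019 -0.006] shift frac [-0.21  -0.002  0.867]
```

```bash
python3 -m handwheel '[{"travel":[0,0,0],"dr":[0,-0.15,0]},{"travel":[0,0,0],"dr":[0,-0.238,0]},{"travel":[0,0,0],"dr":[0,-0.238,0]},{"travel":[0,0,0],"dr":[0,-0.238,0]},{"travel":[0,0,0],"dr":[0,-0.238,0]},{"travel":[0,0,0],"dr":[0,-0.238,0]},{"travel":[0,0,0],"dr":[0,-0.238,0]},{"travel":[0,0,0],"dr":[0,-0.238,0]},{"travel":[0,0,0],"dr":[0,-0.238,0]},{"travel":[0,0,0],"dr":[0,-0.238,0]},{"travel":[0,0,0],"dr":[0,-0.238,0]},{"travel":[0,0,0],"dr":[0,-0.238,0]},{"travel":[0,0,0],"dr":[0,-0.238,0]},{"travel":[0,0,0],"dr":[0,-0.1,0]},{"travel":[0,0,0],"dr":[0,0,0]}]'
python3 -c "
from h import *
go([.484,-.061,.26],-84.2)"
```

```text
time_s: 20.27
eef_pos: [0.4928, -0.2027, 0.3167]
eef_rot: [0.026, 0.672, 0.74, -0.019]
wrist_force: [-0.3, -0.3, 0.1]
opening: 0.999
t 20.27 pos [ 0.4928 -0.2027  0.3167] yang 5.53 z [ 0.012 -0.063 -0.998] open 0.999 q [-0.58  0.    1.63 -0.05  1.47 -0.68] F [-0.3 -0.3  0.1]
shift mm tool [145.2   4.6  47.6] frac [0.968 0.031 0.317]
turn deg [ 3.14  2.63 89.69] frac [0.105 0.088 2.99 ]
```

```bash
python3 -m handwheel '[{"travel":[0.1,0,0],"dr":[0,0.12,0]},{"travel":[0.2,0.01,0],"dr":[0,0,0]},{"travel":[0.25,0.01,0.05],"dr":[0,0,0]},{"travel":[0.25,0.01,0.05],"dr":[0,0,0]},{"travel":[0.1,0,0.05],"dr":[0,0,0]},{"travel":[0,0,0],"dr":[0,0,0.15]},{"travel":[0,0,0],"dr":[0,0,0.238]},{"travel":[0,0,0],"dr":[0,0,0.238]},{"travel":[0,0,0],"dr":[0,0,0.238]},{"travel":[0,0,0],"dr":[0,0,0.238]},{"travel":[0,0,0],"dr":[0,0,0.238]},{"travel":[0,0,0],"dr":[0,0,0.238]},{"travel":[0,0,0],"dr":[0,0,0.238]},{"travel":[0,0,0],"dr":[0,0,0.238]},{"travel":[0,0,0],"dr":[0,0,0.238]},{"travel":[0,0,0],"dr":[0,0,0.238]},{"travel":[0,0,0],"dr":[0,0,0.238]},{"travel":[0,0,0],"dr":[0,0,0.1]},{"travel":[0,0,0],"dr":[0,0,0]}]'
python3 - <<'E'
from h import *
go([.484,-.061,.26],-84.2)
im=viewer.camera("wrist"); c=viewer.get_calibration("wrist");np.save("pics/w6.npy",im);cv2.imwrite("pics/w6.png",im[:,:,::-1])
for b in blobs(mask(im,"red",130),150):
    r=cv2.minAreaRect(b); P=np.array([cast(c,q,.130)[:2] for q in cv2.boxPoints(r)]); print(np.round(r[0]),np.round(r[1]),P.mean(0).round(4),P.round(4).tolist())
E
```

```text
time_s: 21.85
eef_pos: [0.483, -0.0708, 0.2892]
eef_rot: [-0.021, 0.997, 0.069, -0.009]
wrist_force: [-0.8, 0.2, -0.7]
opening: 1.002
t 21.85 pos [ 0.483  -0.0708  0.2892] yang -82.05 z [-0.021  0.04  -0.999] open 1.002 q [-0.41 -0.04  1.73  0.03  1.49  1.02] F [-0.8  0.2 -0.7]
shift mm tool [ 2.8 -8.3 29.6] frac [ 0.019 -0.055  0.197]
turn deg [-2.43  0.92  2.16] frac [-0.081  0.031  0.072]
[280. 183.] [43. 58.] [ 0.4853 -0.0605] [[0.4551, -0.0421], [0.5118, -0.0387], [0.5153, -0.0778], [0.459, -0.0835]]
[66. 88.] [75. 48.] [0.5431 0.1394] [[0.5203, 0.177], [0.5618, 0.1689], [0.5658, 0.1034], [0.5246, 0.1085]]
[13. 84.] [26. 49.] [0.5393 0.1867] [[0.5166, 0.2015], [0.5586, 0.1957], [0.5618, 0.1725], [0.5201, 0.1772]]
```

```bash
python3 -m handwheel '[{"travel":[0.03,-0.055,0],"dr":[-0.081,0.031,0.085]},{"travel":[0,0,0],"dr":[0,0,0]},{"travel":[0,0,0.15],"dr":[0,0,0]},{"travel":[0,0,0.2],"dr":[0,0,0]},{"travel":[0,0,0.2],"dr":[0,0,0]},{"travel":[0,0,0.15],"dr":[0,0,0]},{"travel":[0,0,0],"dr":[0,0,0]},{"travel":[0,0,0],"dr":[0,0,0]}]'
python3 -c "
from h import *
go([.4853,-.0605,.094],-84.8)"
```

```text
time_s: 22.57
eef_pos: [0.4879, -0.0657, 0.1827]
eef_rot: [-0.002, 0.998, 0.056, -0.0]
wrist_force: [-0.2, 0.8, 0.8]
opening: 1.001
t 22.57 pos [ 0.4879 -0.0657  0.1827] yang -83.56 z [-0.001  0.005 -1.   ] open 1.001 q [-0.38  0.05  1.86  0.    1.24  1.08] F [-0.2  0.8  0.8]
shift mm tool [-2.  -5.  88.7] frac [-0.013 -0.033  0.591]
turn deg [-0.29  0.01  1.24] frac [-0.01   0.     0.041]
```

```bash
python3 -m handwheel '[{"travel":[-0.013,-0.033,0],"dr":[-0.01,0,0.041]},{"travel":[0,0,0.13],"dr":[0,0,0]},{"travel":[0,0,0.14],"dr":[0,0,0]},{"travel":[0,0,0.14],"dr":[0,0,0]},{"travel":[0,0,0.12],"dr":[0,0,0]},{"travel":[0,0,0.05],"dr":[0,0,0]},{"travel":[0,0,0],"dr":[0,0,0]},{"travel":[0,0,0],"dr":[0,0,0]}]'
python3 -c "
from h import *
go([.4853,-.0605,.094],-84.8)"
```

```text
time_s: 23.23
eef_pos: [0.4947, -0.0661, 0.1063]
eef_rot: [0.002, 0.999, 0.049, 0.007]
wrist_force: [0.8, -0.7, -0.1]
opening: 0.999
t 23.23 pos [ 0.4947 -0.0661  0.1063] yang -84.4 z [ 0.015 -0.004 -1.   ] open 0.999 q [-0.37  0.16  1.91  0.    1.06  1.1 ] F [ 0.8 -0.7 -0.1]
shift mm tool [-9.  -6.5 12.1] frac [-0.06  -0.043  0.081]
turn deg [ 0.29 -0.81  0.4 ] frac [ 0.01  -0.027  0.013]
```

```bash
python3 -m handwheel '[{"travel":[-0.06,-0.043,0.02],"dr":[0.01,-0.027,0.013]},{"travel":[0,0,0.07],"dr":[0,0,0]},{"travel":[0,0,0],"dr":[0,0,0]},{"travel":[0,0,0],"dr":[0,0,0]}]'
python3 -c "
from h import *
go([.4853,-.0605,.094],-84.8)"
```

```text
time_s: 23.57
eef_pos: [0.4872, -0.0612, 0.0961]
eef_rot: [0.001, 0.999, 0.045, 0.003]
wrist_force: [0.2, 0.0, -0.2]
opening: 1.002
t 23.57 pos [ 0.4872 -0.0612  0.0961] yang -84.79 z [ 0.005 -0.002 -1.   ] open 1.002 q [-0.37  0.16  1.93  0.    1.04  1.11] F [ 0.2  0.  -0.2]
shift mm tool [-1.8 -0.8  2.1] frac [-0.012 -0.006  0.014]
turn deg [ 0.13 -0.29  0.01] frac [ 0.004 -0.01   0.   ]
```

```bash
python3 -m handwheel '[{"travel":[-0.012,-0.005,0.01],"dr":[0.004,-0.01,0]},{"travel":[0,0,0],"dr":[0,0,0]}]'; python3 -m handwheel '[{"travel":[0,0,0],"dr":[0,0,0]},{"travel":[0,0,0],"dr":[0,0,0]},{"travel":[0,0,0],"dr":[0,0,0]},{"travel":[0,0,0],"dr":[0,0,0]},{"travel":[0,0,0],"dr":[0,0,0]},{"travel":[0,0,0],"dr":[0,0,0]},{"travel":[0,0,0],"dr":[0,0,0]},{"travel":[0,0,0],"dr":[0,0,0]}]' -1; python3 -m handwheel '[{"travel":[0,0,-0.05],"dr":[0,0,0]},{"travel":[0,0,-0.15],"dr":[0,0,0]},{"travel":[0,0,-0.2],"dr":[0,0,0]},{"travel":[0,0,-0.25],"dr":[0,0,0]},{"travel":[0,0,-0.25],"dr":[0,0,0]},{"travel":[0,0,-0.25],"dr":[0,0,0]},{"travel":[0,0,-0.2],"dr":[0,0,0]},{"travel":[0,0,0],"dr":[0,0,0]}]'
python3 -c "
from h import *
go([.5355,.268,.30],3.6)"
```

```text
time_s: 23.73
eef_pos: [0.4854, -0.0605, 0.0949]
eef_rot: [0.0, 0.999, 0.046, -0.0]
wrist_force: [0.1, 0.7, -0.1]
opening: 0.999
time_s: 24.4
eef_pos: [0.486, -0.0608, 0.0955]
eef_rot: [0.0, 0.999, 0.046, 0.001]
wrist_force: [1.0, -0.2, 0.2]
opening: 0.483
time_s: 25.07
eef_pos: [0.4812, -0.0589, 0.3051]
eef_rot: [-0.002, 0.999, 0.046, -0.006]
wrist_force: [1.5, -1.1, -1.7]
opening: 0.483
t 25.07 pos [ 0.4812 -0.0589  0.3051] yang -84.77 z [-0.012  0.004 -1.   ] open 0.483 q [-0.37 -0.07  1.72 -0.    1.5   1.11] F [ 1.5 -1.1 -1.7]
shift mm tool [  84.  -320.5    5.8] frac [ 0.56  -2.137  0.039]
turn deg [ -0.75   0.29 -88.36] frac [-0.025  0.01  -2.945]
```

```bash
python3 -m handwheel '[{"travel":[0.04,-0.15,0],"dr":[-0.025,0.01,0]},{"travel":[0.065,-0.25,0],"dr":[0,0,0]},{"travel":[0.065,-0.25,0],"dr":[0,0,0]},{"travel":[0.065,-0.25,0],"dr":[0,0,0]},{"travel":[0.065,-0.25,0],"dr":[0,0,0]},{"travel":[0.065,-0.25,0],"dr":[0,0,0]},{"travel":[0.065,-0.25,0],"dr":[0,0,0]},{"travel":[0.065,-0.25,0],"dr":[0,0,0]},{"travel":[0.05,-0.2,0],"dr":[0,0,0]},{"travel":[0,0,0],"dr":[0,0,-0.15]},{"travel":[0,0,0],"dr":[0,0,-0.238]},{"travel":[0,0,0],"dr":[0,0,-0.238]},{"travel":[0,0,0],"dr":[0,0,-0.238]},{"travel":[0,0,0],"dr":[0,0,-0.238]},{"travel":[0,0,0],"dr":[0,0,-0.238]},{"travel":[0,0,0],"dr":[0,0,-0.238]},{"travel":[0,0,0],"dr":[0,0,-0.238]},{"travel":[0,0,0],"dr":[0,0,-0.238]},{"travel":[0,0,0],"dr":[0,0,-0.238]}]'
python3 -m handwheel '[{"travel":[0,0,0],"dr":[0,0,-0.238]},{"travel":[0,0,0],"dr":[0,0,-0.238]},{"travel":[0,0,0],"dr":[0,0,-0.15]},{"travel":[0,0,0],"dr":[0,0,0]},{"travel":[0,0,0],"dr":[0,0,0]}]'
python3 -c "
from h import *
go([.5355,.268,.29],3.6)"
```

```text
time_s: 26.65
eef_pos: [0.5273, 0.2775, 0.2908]
eef_rot: [0.0, 0.8, 0.6, -0.014]
wrist_force: [-0.3, 0.4, -2.6]
opening: 0.484
time_s: 27.07
eef_pos: [0.5244, 0.2768, 0.2864]
eef_rot: [-0.004, 0.688, 0.725, -0.018]
wrist_force: [0.3, 0.4, -2.7]
opening: 0.486
t 27.07 pos [0.5244 0.2768 0.2864] yang 2.99 z [-0.03  -0.02  -0.999] open 0.486 q [ 0.29  0.21  1.47 -0.01  1.5   0.24] F [ 0.3  0.4 -2.7]
shift mm tool [-9.4 10.5 -3.7] frac [-0.063  0.07  -0.025]
turn deg [-1.8   1.04 -0.6 ] frac [-0.06   0.035 -0.02 ]
```

```bash
python3 -m handwheel '[{"travel":[-0.063,0.07,0],"dr":[-0.06,0.035,-0.02]},{"travel":[0,0,0],"dr":[0,0,0]},{"travel":[0,0,0.13],"dr":[0,0,0]},{"travel":[0,0,0.15],"dr":[0,0,0]},{"travel":[0,0,0.12],"dr":[0,0,0]},{"travel":[0,0,0],"dr":[0,0,0]},{"travel":[0,0,0],"dr":[0,0,0]}]'
python3 -c "
from h import *
go([.536,.2685,.20],3.6)"
```

```text
time_s: 27.65
eef_pos: [0.5338, 0.2684, 0.2244]
eef_rot: [-0.001, 0.691, 0.723, -0.001]
wrist_force: [-0.1, 0.4, -2.2]
opening: 0.483
t 27.65 pos [0.5338 0.2684 0.2244] yang 2.64 z [-0.003  0.    -1.   ] open 0.483 q [0.27 0.24 1.55 0.   1.35 0.22] F [-0.1  0.4 -2.2]
shift mm tool [-0.   2.2 24.3] frac [-0.     0.015  0.162]
turn deg [-0.17 -0.02 -0.96] frac [-0.006 -0.001 -0.032]
```

```bash
python3 -m handwheel '[{"travel":[0,0.015,0.04],"dr":[-0.006,0,-0.032]},{"travel":[0,0,0.06],"dr":[0,0,0]},{"travel":[0,0,0.04],"dr":[0,0,0]},{"travel":[0,0,0],"dr":[0,0,0]},{"travel":[0,0,0],"dr":[0,0,0]}]'
python3 - <<'E'
from h import *
go([.536,.2685,.19],3.6)
o=ctrl.get_obs();im=viewer.camera("wrist"); c=viewer.get_calibration("wrist"); t=viewer.camera("top");np.save("pics/w7.npy",im)
print([proj(c,p).round(0) for p in([.5363-.002,.301,.088],[.536,.304,.156],[.536+.034,.3,.156],[.536-.034,.3,.156])])
cv2.imwrite("pics/w7.png",np.hstack([cv2.resize(im,(400,300)),cv2.resize(t[190:250,150:230],(400,300),interpolation=2)])[:,:,::-1])
E
```

```text
time_s: 28.07
eef_pos: [0.5374, 0.2695, 0.2047]
eef_rot: [0.001, 0.685, 0.729, 0.002]
wrist_force: [0.3, -0.9, -0.9]
opening: 0.483
t 28.07 pos [0.5374 0.2695 0.2047] yang 3.59 z [ 0.004  0.001 -1.   ] open 0.483 q [0.27 0.26 1.57 0.   1.31 0.2 ] F [ 0.3 -0.9 -0.9]
shift mm tool [-1.  -1.5 14.7] frac [-0.006 -0.01   0.098]
turn deg [ 0.21 -0.06 -0.01] frac [ 0.007 -0.002 -0.   ]
[array([282., 167.]), array([285., 182.]), array([341., 192.]), array([228., 185.])]
```

View pics/w7.png

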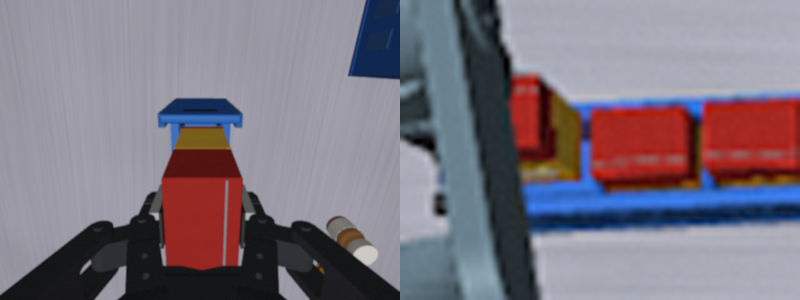

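The wrist half shows the end wall at u 158–242 and the foot just in front of it at u 180–225, roughly centred. The top half shows A next to the packed carton. Quantifying the offset.

```bash
python3 - <<'E'
from h import *
im=np.load("pics/w7.npy"); c=viewer.get_calibration("wrist"); o=ctrl.get_obs(); T=rot(o)
rel=lambda X:(T.inv().apply(np.r_[X,0]-np.r_[o["eef_pos"][:2],0])*1000).round(1)[:2]
b=mask(im,"blue",40); 
for v in(160,166,172,180,186,192,198,204):
    e=np.where(b[v,190:370])[0]; 
    if len(e): e=e[[0,-1]]+190; z=.156 if v<180 else .088; X=np.array([cast(c,[u,v],z)[:2] for u in e+[0,1]]); print(v,e,z,"w",np.linalg.norm(X[0]-X[1]).round(4),"mid rel",rel(X.mean(0)),X.mean(0).round(4))
V=cv2.cvtColor(im,cv2.COLOR_RGB2HSV)
print([(v,*map(int,V[v,281])) for v in range(134,212,3)])
for v in(262,300):
    e=np.where(mask(im,"red",130)[v,190:370])[0][[0,-1]]+190; X=np.array([cast(c,[u,v],o["eef_pos"][2]+.0345)[:2] for u in e+[0,1]]); print("held",rel(X.mean(0)))
for v in(182,190,200):
    e=np.where(mask(im,"yel",60)[v,190:370])[0]
    if len(e): print("yel",v,e[[0,-1]]+190)
E
```

```text
160 [221 338] 0.156 w 0.0693 mid rel [47.8 -2.1] [0.5324 0.3171]
166 [221 338] 0.156 w 0.0697 mid rel [44.3 -2.1] [0.5326 0.3136]
172 [222 338] 0.156 w 0.0695 mid rel [40.7 -1.8] [0.5331 0.31  ]
180 [239 321] 0.088 w 0.0673 mid rel [20.9 -2.1] [0.5341 0.2903]
186 [240 321] 0.088 w 0.0668 mid rel [15.9 -1.7] [0.5348 0.2853]
192 [240 320] 0.088 w 0.0664 mid rel [10.9 -2.1] [0.5347 0.2803]
198 [240 320] 0.088 w 0.0668 mid rel [ 5.8 -2.1] [0.535  0.2752]
204 [240 243] 0.088 w 0.0033 mid rel [  0.7 -34.1] [0.5034 0.2681]
[(134, 125, 18, 169), (137, 115, 48, 127), (140, 109, 212, 83), (143, 109, 206, 83), (146, 109, 204, 85), (149, 109, 205, 86), (152, 109, 202, 72), (155, 112, 167, 52), (158, 109, 205, 87), (161, 109, 191, 160), (164, 108, 171, 189), (167, 108, 174, 186), (170, 108, 187, 173), (173, 108, 183, 170), (176, 111, 126, 156), (179, 11, 195, 114), (182, 22, 197, 119), (185, 22, 197, 118), (188, 21, 193, 120), (191, 21, 198, 121), (194, 22, 199, 118), (197, 22, 192, 118), (200, 22, 197, 118), (203, 22, 195, 118), (206, 21, 195, 132), (209, 10, 205, 97)]
held [23.6 -0.7]
held [ 7.6 -0.9]
yel 182 [254 311]
yel 190 [251 314]
yel 200 [248 318]
```

```bash
python3 - <<'E'
from h import *
c=viewer.get_calibration("wrist"); o=ctrl.get_obs(); T=rot(o).as_matrix()
Rct=c["R"]@T; tct=c["R"]@o["eef_pos"]+c["t"]      # cam<-tool
y=np.radians(3.68); Y=np.array([np.cos(y),np.sin(y),0]); Z=np.array([-.004,0,-1]);Z/=np.linalg.norm(Z); Y-=Z*(Y@Z);Y/=np.linalg.norm(Y); T4=np.c_[np.cross(Y,Z),Y,Z]
R=Rct@T4.T; c4=dict(camera_matrix=c["camera_matrix"],R=R,t=tct-R@np.array([.5434,.1333,.3048]))
im=np.load("pics/w4.npy");V=cv2.cvtColor(im,cv2.COLOR_RGB2HSV)
print("far",[(v,*map(int,V[v,284])) for v in range(0,24,1)])
print("near",[(v,*map(int,V[v,300])) for v in range(210,244,1)])
for v in(0,8,84,147,160,216,232,234,240): print(v,"z.138",cast(c4,[284,v],.138)[1].round(4),"z.156",cast(c4,[284,v],.156)[1].round(4),"z.088",cast(c4,[284,v],.088)[1].round(4))
E
```

```text
far [(0, 108, 173, 177), (1, 108, 170, 182), (2, 108, 170, 184), (3, 108, 170, 184), (4, 108, 170, 184), (5, 108, 169, 184), (6, 108, 170, 182), (7, 108, 178, 172), (8, 108, 190, 157), (9, 109, 200, 140), (10, 109, 200, 121), (11, 108, 214, 93), (12, 109, 212, 71), (13, 109, 216, 65), (14, 108, 215, 64), (15, 109, 212, 65), (16, 109, 212, 65), (17, 109, 209, 66), (18, 108, 216, 65), (19, 109, 208, 65), (20, 109, 206, 67), (21, 109, 220, 66), (22, 110, 194, 67), (23, 110, 194, 67)]
near [(210, 2, 202, 148), (211, 1, 199, 149), (212, 1, 199, 149), (213, 2, 202, 148), (214, 1, 199, 149), (215, 0, 190, 142), (216, 174, 175, 115), (217, 151, 122, 71), (218, 116, 153, 80), (219, 109, 203, 83), (220, 110, 197, 84), (221, 110, 203, 83), (222, 109, 208, 82), (223, 109, 206, 83), (224, 110, 194, 83), (225, 110, 195, 85), (226, 109, 205, 82), (227, 109, 205, 82), (228, 110, 200, 83), (229, 110, 197, 83), (230, 109, 200, 83), (231, 109, 211, 82), (232, 109, 206, 89), (233, 109, 206, 114), (234, 109, 191, 148), (235, 108, 182, 171), (236, 108, 179, 179), (237, 108, 183, 180), (238, 108, 189, 177), (239, 109, 176, 172), (240, 112, 121, 164), (241, 115, 52, 158), (242, 120, 24, 160), (243, 125, 19, 161)]
0 z.138 0.2943 z.156 0.2895 z.088 0.3078
8 z.138 0.2885 z.156 0.284 z.088 0.3011
84 z.138 0.2296 z.156 0.2286 z.088 0.2326
147 z.138 0.1746 z.156 0.1767 z.088 0.1687
160 z.138 0.1624 z.156 0.1653 z.088 0.1546
216 z.138 0.1065 z.156 0.1126 z.088 0.0896
232 z.138 0.0894 z.156 0.0964 z.088 0.0697
234 z.138 0.0872 z.156 0.0944 z.088 0.0672
240 z.138 0.0806 z.156 0.0882 z.088 0.0595
```

Pocket2 refined to TCP (0.5362, 0.2695). Lowering in.

```bash
python3 -m handwheel '[{"travel":[0,-0.01,0.03],"dr":[0.007,0,0]},{"travel":[0,-0.001,0.05],"dr":[0.003,0,0]},{"travel":[0,-0.001,0.05],"dr":[0.003,0,0]},{"travel":[0,0,0],"dr":[0,0,0]},{"travel":[0,0,0],"dr":[0,0,0]}]'
python3 -c "
from h import *
go([.5362,.2695,.16],3.6)"
```

```text
time_s: 28.58
eef_pos: [0.536, 0.2696, 0.1846]
eef_rot: [-0.001, 0.685, 0.729, -0.0]
wrist_force: [0.5, 0.6, -1.7]
opening: 0.488
t 28.58 pos [0.536  0.2696 0.1846] yang 3.57 z [-0.002  0.001 -1.   ] open 0.488 q [0.27 0.28 1.59 0.   1.28 0.2 ] F [ 0.5  0.6 -1.7]
shift mm tool [-0.1  0.2 24.6] frac [-0.001  0.001  0.164]
turn deg [-0.1  -0.08 -0.03] frac [-0.003 -0.003 -0.001]
```

```bash
python3 -m handwheel '[{"travel":[0,0,0.04],"dr":[-0.003,-0.003,0]},{"travel":[0,0,0.05],"dr":[0,0,0]},{"travel":[0,0,0.04],"dr":[0,0,0]},{"travel":[0,0,0],"dr":[0,0,0]}]'
python3 -c "
from h import *
go([.5362,.2695,.16],3.6)"
```

```text
time_s: 28.92
eef_pos: [0.5359, 0.2695, 0.1628]
eef_rot: [0.0, 0.685, 0.729, -0.0]
wrist_force: [-0.2, 0.2, -2.5]
opening: 0.486
t 28.92 pos [0.5359 0.2695 0.1628] yang 3.57 z [-0. -0. -1.] open 0.486 q [ 0.27  0.3   1.6  -0.    1.24  0.21] F [-0.2  0.2 -2.5]
shift mm tool [-0.   0.2  2.8] frac [-0.     0.002  0.019]
turn deg [-0.01  0.02 -0.03] frac [-0.     0.001 -0.001]
```

```bash
python3 -m handwheel '[{"travel":[0,0,0.05],"dr":[0,0,0]},{"travel":[0,0,0.06],"dr":[0,0,0]},{"travel":[0,0,0.06],"dr":[0,0,0]},{"travel":[0,0,0.06],"dr":[0,0,0]},{"travel":[0,0,0.06],"dr":[0,0,0]},{"travel":[0,0,0.03],"dr":[0,0,0]},{"travel":[0,0,0],"dr":[0,0,0]},{"travel":[0,0,0],"dr":[0,0,0]}]'
python3 -c "
from h import *
go([.5362,.2695,.1035],3.6)"
```

```text
time_s: 29.58
eef_pos: [0.535, 0.2692, 0.1078]
eef_rot: [-0.001, 0.685, 0.729, -0.001]
wrist_force: [0.9, 0.1, -2.1]
opening: 0.484
t 29.58 pos [0.535  0.2692 0.1078] yang 3.57 z [-0.003 -0.001 -1.   ] open 0.484 q [ 0.27  0.37  1.64 -0.    1.14  0.21] F [ 0.9  0.1 -2.1]
shift mm tool [0.2 1.3 4.3] frac [0.002 0.008 0.029]
turn deg [-0.17  0.05 -0.03] frac [-0.006  0.002 -0.001]
```

```bash
python3 -m handwheel '[{"travel":[0,0.006,0.03],"dr":[-0.005,0,0]},{"travel":[0,0,0.02],"dr":[0,0,0]},{"travel":[0,0,0.015],"dr":[0,0,0]},{"travel":[0,0,0],"dr":[0,0,0]}]'
python3 -c "
from h import *
go([.5362,.2695,.1035],3.6)"
```

```text
time_s: 29.92
eef_pos: [0.5378, 0.2698, 0.1042]
eef_rot: [0.001, 0.685, 0.729, 0.001]
wrist_force: [-1.7, -0.3, -2.4]
opening: 0.485
t 29.92 pos [0.5378 0.2698 0.1042] yang 3.59 z [ 0.004 -0.    -1.   ] open 0.485 q [ 0.27  0.38  1.64 -0.    1.12  0.21] F [-1.7 -0.3 -2.4]
shift mm tool [-0.2 -1.7  0.7] frac [-0.001 -0.011  0.005]
turn deg [ 0.2   0.03 -0.01] frac [ 0.007  0.001 -0.   ]
```

```bash
python3 -m handwheel '[{"travel":[0,-0.008,0.02],"dr":[0.005,0,0]},{"travel":[0,0,0.015],"dr":[0,0,0]},{"travel":[0,0,0],"dr":[0,0,0]}]'; python3 -m handwheel '[{"travel":[0,0,0],"dr":[0,0,0]},{"travel":[0,0,0],"dr":[0,0,0]},{"travel":[0,0,0],"dr":[0,0,0]},{"travel":[0,0,0],"dr":[0,0,0]},{"travel":[0,0,0],"dr":[0,0,0]},{"travel":[0,0,0],"dr":[0,0,0]}]' 1;  python3 -m handwheel '[{"travel":[0,0,-0.05],"dr":[0,0,0]},{"travel":[0,0,-0.1],"dr":[0,0,0]},{"travel":[0,0,-0.2],"dr":[0,0,0]},{"travel":[0,0,-0.25],"dr":[0,0,0]},{"travel":[0,0,-0.25],"dr":[0,0,0]},{"travel":[0,0,-0.25],"dr":[0,0,0]},{"travel":[-0.15,0,-0.1],"dr":[0,0,0]},{"travel":[-0.25,0,0],"dr":[0,0,0]},{"travel":[-0.25,0,0],"dr":[0,0,0]},{"travel":[-0.25,0,0],"dr":[0,0,0]},{"travel":[-0.25,0,0],"dr":[0,0,0]},{"travel":[-0.1,0,0],"dr":[0,0,0]},{"travel":[0,0,0],"dr":[0,0,0]},{"travel":[0,0,0],"dr":[0,0,0]}]'
python3 - <<'E'
from h import *
o=ctrl.get_obs();im=viewer.camera("wrist"); c=viewer.get_calibration("wrist"); s=viewer.camera("scene")
for b in blobs(mask(im,"red",130),150):
    r=cv2.boundingRect(b);x,y,w,h=r
    P=np.array([cast(c,q,.138)[:2] for q in[(x,y),(x+w,y),(x+w,y+h),(x,y+h)]]); print(r,P.mean(0).round(4),P.round(3).tolist())
cv2.imwrite("pics/end.png",np.hstack([cv2.resize(im,(400,300)),cv2.resize(s[150:300,180:380],(400,300),interpolation=2)])[:,:,::-1]); go([.5,.1,.3])
E
```

```text
time_s: 30.17
eef_pos: [0.5378, 0.2701, 0.1041]
eef_rot: [0.001, 0.685, 0.729, 0.001]
wrist_force: [-0.6, 1.1, -1.5]
opening: 0.479
time_s: 30.67
eef_pos: [0.5405, 0.2707, 0.105]
eef_rot: [0.003, 0.685, 0.729, 0.004]
wrist_force: [-0.4, -0.3, 0.9]
opening: 1.002
time_s: 31.83
eef_pos: [0.5507, 0.0765, 0.3021]
eef_rot: [0.007, 0.683, 0.73, 0.006]
wrist_force: [-0.8, 0.2, -0.3]
opening: 1.003
(483, 212, 56, 54) [0.7911 0.0396] [[0.754, 0.067], [0.811, 0.071], [0.83, 0.012], [0.77, 0.008]]
(475, 207, 41, 45) [0.772  0.0492] [[0.745, 0.072], [0.786, 0.075], [0.8, 0.026], [0.757, 0.024]]
(265, 97, 35, 63) [0.5489 0.1342] [[0.531, 0.161], [0.562, 0.163], [0.567, 0.107], [0.534, 0.105]]
(255, 97, 8, 63) [0.5274 0.1328] [[0.523, 0.16], [0.53, 0.161], [0.532, 0.105], [0.525, 0.105]]
(262, 9, 39, 74) [0.5434 0.202 ] [[0.526, 0.229], [0.558, 0.232], [0.562, 0.175], [0.528, 0.172]]
(252, 8, 9, 75) [0.5222 0.2009] [[0.517, 0.229], [0.525, 0.23], [0.527, 0.172], [0.52, 0.172]]
t 31.93 pos [0.5506 0.0778 0.3019] yang 3.96 z [ 0.018 -0.    -1.   ] open 0.998 q [-0.07  0.07  1.58  0.    1.47 -0.14] F [-0.2  0.7 -0.4]
shift mm tool [ 25.7 -49.    1. ] frac [ 0.171 -0.327  0.007]
```

View pics/end.png

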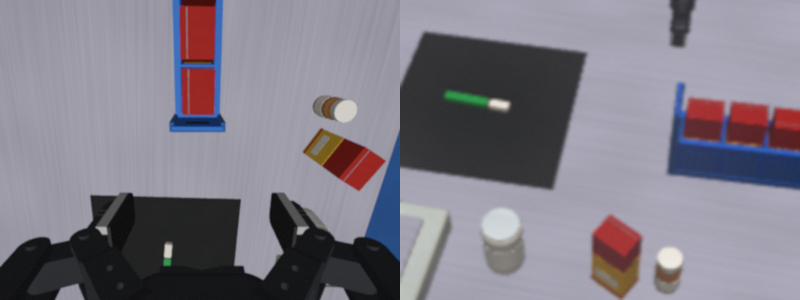

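The final pictures show B and the packed carton level, the marker in place, and A's red top just at the crop edge. I'll check A numerically in the scene and top views.

```bash
python3 - <<'E'
from h import *
C={"B":(.5437,.134),"packed":(.5398,.2012),"A?":(.5360,.2692)}
for n in("scene","top"):
    im=viewer.camera(n); c=viewer.get_calibration(n); m=mask(im,"red",140)
    for b in blobs(m,40):
        r=cv2.minAreaRect(b); X=cast(c,r[0],.138)
        if .5<X[0]<.58 and .08<X[1]<.32: print(n,np.round(r[0],1),np.round(r[1],1),cv2.boundingRect(b),X[:2].round(4))
    print({k:proj(c,[*v,.138]).round(1).tolist() for k,v in C.items()})
E
```

```text
scene [376.5 209.5] [ 9. 17.] (368, 205, 18, 10) [0.5397 0.269 ]
scene [354.5 206.7] [17.7  8.8] (346, 202, 18, 11) [0.5424 0.2011]
scene [332.  204.5] [ 9. 16.] (324, 200, 17, 10) [0.5476 0.1314]
{'B': [333.0, 203.7], 'packed': [354.6, 206.1], 'A?': [376.6, 208.6]}
top [200. 218.] [12. 12.] (194, 212, 13, 13) [0.5386 0.1913]
top [171. 218.] [12. 10.] (166, 212, 11, 13) [0.5374 0.2786]
top [217. 217.] [12. 14.] (210, 211, 15, 13) [0.5424 0.1403]
{'B': [219.1, 216.6], 'packed': [196.7, 217.6], 'A?': [174.1, 218.5]}
```

```bash
python3 -c "
from bench import ctrl
print(ctrl.hand_in())"
```

```text
the job is handed in; nothing more can be done
None
```

I packed both cartons red end up and handed the job in at about 32 s of the 72 s allowed. `ctrl.hand_in()` gave no verdict, so I can't confirm it passed.

- **Carton B:** gripped from above and lowered into pocket0. The lowering stopped at the expected floor height.
- **Carton A:** gripped across its 58 mm width, turned upright and stood on the bare table. I then re-gripped it across its 42 mm faces and lowered it into pocket2, where it stopped at the expected floor height.

**Last checks:**
- **Positions:** the scene camera showed the three red tops evenly spaced at y ≈ 0.131, 0.201 and 0.269, within 1 px of the expected spots. Height differences were too small to see, about 1 mm at most.
- **Packed carton and other objects:** the packed carton measured within about 1 mm of its earlier position. The marker, jar, tub and sample looked unmoved. I did not measure the other objects, and the bin and tape core were out of the final pictures.
- **Gripper:** it was open and clear of everything, at about 0.30 m.

**Checks that disagreed or were weak:**
- **Top camera:** its final readings differed by up to 10 mm along y (0.140, 0.191 and 0.279). The arm was covering part of the tops, so I relied on the scene view.
- **Floor contact:** the wrist force hardly changed when each carton touched the floor. I judged that contact from the lowering stopping and from the height.

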